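Clamp a dumbbell in the gym's service vice with its fold-away crank

TASK

The hex dumbbell lies loose in the service vice and has to be held for re-taping its handle. Swing the yellow folding handle upright out of the crank arm, crank clockwise (seen from above) until the jaw has pushed the dumbbell against the tail stop and the sprung jaw face is pressed in about half of its travel, never bottoming it, then fold the handle back down flat onto the arm and let go, leaving the vice clamped. Leave the bottle, the tape roll and the spanner where they are.

Things in the scene. Friction and masses are not known exactly. Their poses are not given: they have to be found in the camera images.
- vice: Vice fixed to the table: grey base 120 x 430 mm, 12 mm thick, red gearbox 90 x 90 mm, 87 mm high. Origin at table level under the vertical crank axis; z up; y runs along the bed from the crank to the jaws and tail stop. Red tail stop: pinned, its place is not measured, its face 286 to 304 mm along y from the origin. Bed rails 32 mm high, carriage and tail stop at most 95 mm.
- crank_hub (a point): Top centre of the crank hub, on the vertical crank axis, 107 mm above the table. Steel arm 16 mm wide, top face 110 mm high, hub 24 mm across. Turning clockwise from above drives the jaw towards the tail stop, 40 mm per turn (6.4 mm per rad), under 2 turns in all. The crank stays where left: friction 0.5 N m, about 8.6 N along the circle at the knob while turning free, less when the arm pauses.
- handle_hinge (a point): Centre of the fold hinge at the outer end of the crank arm, 58 mm from the crank axis and 124 mm above the table. Turns with the crank.
- knob_centre (a point): Centre of the yellow ball knob at the handle's free end: a ball 26 mm in diameter with a 16 mm collar below it, 60 mm from the fold hinge on an 11 mm steel shank. The knob spins freely about the shank. Folded, the handle lies level along the arm from the hinge inwards, the ball over the crank axis with its underside 1 mm above the arm; upright, the ball's centre is 184 mm above the table.
- handle (a joint): Fold angle of the handle in rad: 0 folded flat along the arm towards the crank axis, 1.571 upright (its stop). It starts anywhere from 0 to 0.2. The hinge axis is level and square to the arm; it is stiff (0.06 N m) and stays where left.
- jaw_bed (a point): Fixed point of the bed, on the middle line 45 mm above the table, 107 mm from the crank axis: where the rubber front (50 x 52 mm) of the sprung jaw face stands when fully open; it starts up to 5 mm nearer the dumbbell. The face stands 10 mm off the red carriage on two brass pins and can be pushed in 8 mm until it bottoms. Its spring: preload 20 N plus 8 N per mm, half way in 52 N.
- tail_end (a point): Fixed point on the bed's middle line, 45 mm above the table, 286 mm from the crank axis: the nearest place of the tail stop's face. What is felt at the knob along the circle on top of the free-running force: up to 1 N while the dumbbell slides, about 2.2 N when the sprung face begins to give, 5.7 N half way in, 9.2 N when it bottoms.
- dumbbell: Hex dumbbell, 0.9 kg, 150 mm long along its y axis (along the bed), black hex heads 52 mm across flats and 40 mm long, steel grip 28 mm in diameter. Origin on its underside, halfway along. It lies loose on the base between the rails and slides along the bed when pushed.
- bottle: Blue drinks bottle, 68 mm in diameter, 190 mm tall, standing; origin at the centre of its underside. Bystander.
- tape: White roll of tape lying flat, 80 mm outside diameter, 25 mm high; origin at the centre of its underside. Bystander.
- spanner: Steel spanner, 160 mm long, lying flat along its x axis; origin under its middle. Bystander.
There are look-alikes about, which are no part of the job. What is meant by the dumbbell is not brown or pink, and is the smaller of those in its own colour.

How it is judged:
By the outcome, as a careful person would: the job done as asked, in the order asked, and still so for the second after the job is handed in, with the robot touching nothing.
It also fails if it takes over 72 s, if anything falls off the work surface, if the arm or the gripper's body presses on something with over 40 N, if the wrist force passes 120 N, or if a joint passes its speed limit or range.

ROBOT

A 6-joint arm with a two-finger parallel gripper is mounted at the origin on the work surface. World frame = base frame: x ahead of the robot, y to its left, z up, the work surface at z = 0. Lengths are in m, angles in rad, forces in N, time in s.
With the tool pointing down it reaches from about 0.325 to 0.775 m from the base axis. Payload 9.3 kg.
Tool frame: the origin (TCP) lies at the very end of the fingers, on their centre line; the grasp point (between the pads) lies 19 mm behind it (hold_point_z is the distance from the TCP to the grasp point, in m); z points along the fingers, y is the line along which they close (so a half turn about z gives the same grasp; the last joint's range is limited). The gripper opens to 85 mm and grips with 20 to 120 N. Pads are 22 mm wide; open, the fingers measure 114 mm over their backs; the gripper's body (76 mm by 85 mm) begins 54 mm behind the grasp point. The pads swing forward as they close: fully open they stand 13 mm farther back than shut.
Start: joints at [0.998, 0.259, 0.021, 1.334, 0, 1.418], TCP at [0.224, 0.502, 0.231] pointing down, gripper open.
Joint ranges: [-3.04, 3.04], [-0.91, 1.82], [-1.04, 1.36], [-1.92, 1.95], [-1.52, 1.45], [-3.14, 3.14]. Speed limits (rad/s): [2.22, 2.22, 2.79, 3.14, 3.14, 3.14].

INTERFACE

Orientations are given as a 3x3 rotation matrix whose columns are the frame's x, y, z axes.
In Python, from rig import observe, camera, finish_job, spot_in, hold_point_z gives the robot as it stands.
- The arm moves only by the tool step_arm, never from a script. Its argument "moves" is a list of rows, each a list of 3 entries, a list of its own where there are three numbers: the shift along the tool's x, y, z in mm, then the turn, a rotation vector about the tool's x, y, z in degrees, then the closure, from 0 (fully open) to 1 (shut). In form: [[[x, y, z], [ax, ay, az], claw], ...]. A call has 1 to 12 rows; each row is the pose to reach, as a shift and turn from the pose commanded when the call began, along the tool's axes at that moment; what a row does not reach only later rows make up. A row lasts 1/8 s, in which the tool goes at most 62.5 mm and 10.7 degrees, less where a joint would pass 70% of its speed; a pose out of reach is approached as far as the arm can. A call with a gripper value outside its range is refused whole. The fingers move at their own pace and stop on an object; "squeeze" is the grip in N (left out, the last holds). Time passes only in rows, so rows that repeat a pose let the fingers close. It gives the time, the measured TCP pose, the force, the opening and the grip force at its end, in the units of the state.
- observe(): the state, without advancing time (a new reading comes with each control period).
- camera(name): name is "scene" or "side" or "wrist"; returns a dict with "image" (400x640x3 uint8, blue, green, red), "mtx" (3x3 intrinsics, pixels), "rvec" (rotation vector, rad) and "tvec" (3), from world to camera coordinates, as OpenCV has them; the wrist camera has in their place "tool_from_camera" (4x4, takes a point from camera to tool coordinates, whose origin is the TCP and whose axes are the flange's). Camera axes: x right, y down, z forward; pixel columns grow to the right and rows downward; lengths in m; the calibration is good to about 2 mm. A picture is of the moment at which its call begins: read the wrist's pose just before it. There is no depth.
- finish_job(): hands the job in; it is judged then, once.
Trained networks look in a picture, given as the dict that the camera call returned (one of the last four; its "shot" number tells which), for a name from the list of things; names that differ only in an ending like _2 or _b are one class to them, and where a whole thing is asked for, a point or a joint stands for the part that bears it (a point fixed in the world has none). Each returns a list of dicts, best first, with "conf" (0 to 1); they miss things now and then, are a little off and sometimes report something else, mostly with a low value. They report only what shows in the picture. A call takes as long as a camera call. They do not tell look-alikes from the thing itself.
- spot_in(picture, query): "location" ([x, y, z] in m, in the coordinates of the camera as it stood for that picture, good to about 4 mm: the middle of the surface that is visible of it).
The state is a dict: "t": time; "joint_positions": joint angles; "joint_vel": joint speeds; "joint_efforts": joint torques, N m; "ee_pos": TCP position; "orientation": TCP orientation; "force": force on the tool from outside, world axes, zero at the start; "ft_torque": the same for the moment, N m; "width": finger opening in m; "grip_force": force on a finger pad.
Only numpy, scipy, OpenCV 4.12 (cv2) and the standard library are available. Lean on these libraries where they do the work, as an engineer would, in place of code of your own. Each camera call takes 0.05 s, during which the arm holds its last target. There are 200 camera calls.

## Working session

There is one attempt and no reset: what is moved stays moved. The work goes in short steps, Python scripts to look and compute and a tool call to move; the robot and the scene stay as the last step left them, time stands still between calls to the robot, and variables do not carry over. Pictures are saved under pics/ and viewed, at most 10 in all, crops included, and the job is handed in when it is done.

Besides the shell and the picture viewer there is one more tool, called after "Request:" as name(argument=value, ...) on one line, values as JSON. step_arm: Moves the arm, as the interface text tells. Its arguments: {"type":"object","properties":{"moves":{"type":"array","items":{"type":"array"}},"squeeze":{"type":"number"}},"required":["moves"]}

```bash
ls; mkdir -p pics
cat > h.py <<'E'
import numpy as np, cv2
from rig import *
def w(p,c):
    R=cv2.Rodrigues(np.array(c["rvec"],float))[0]; return R.T@(np.array(p)-np.array(c["tvec"]).ravel())
def ray(c,uv,z):
    R=cv2.Rodrigues(np.array(c["rvec"],float))[0]; o=-R.T@np.array(c["tvec"]).ravel()
    d=R.T@np.linalg.inv(np.array(c["mtx"]))@np.array([uv[0],uv[1],1.]); return o+d*(z-o[2])/d[2]
def pix(c,p): return cv2.projectPoints(np.array(p,float).reshape(-1,1,3),np.array(c["rvec"],float),np.array(c["tvec"],float),np.array(c["mtx"],float),None)[0].reshape(-1,2)
E
python3 - <<'E'
from h import *
np.set_printoptions(precision=4,suppress=True)
for n in("scene","side"):
    c=camera(n); cv2.imwrite(f"pics/{n}0.png",c["image"])
    for q in("vice","crank_hub","handle_hinge","knob_centre","dumbbell","bottle","tape","spanner"):
        for d in spot_in(c,q)[:4]: print(n,q,round(d["conf"],2),w(d["location"],c))
o=observe(); print(o["ee_pos"],o["orientation"],o["t"],o["force"],hold_point_z)
E
```

```text
pics
scene vice 0.86 [ 0.5784 -0.0681  0.0298]
scene crank_hub 0.78 [ 0.5825 -0.0693  0.0275]
scene crank_hub 0.72 [ 0.5808 -0.1503  0.1275]
scene handle_hinge 0.63 [ 0.5826 -0.0674  0.0295]
scene handle_hinge 0.51 [ 0.5809 -0.1491  0.13  ]
scene knob_centre 0.46 [ 0.5796 -0.1545  0.1313]
scene dumbbell 0.87 [0.5385 0.0192 0.0484]
scene dumbbell 0.8 [ 0.8309 -0.0696  0.0373]
scene dumbbell 0.57 [0.7396 0.3879 0.0567]
scene dumbbell 0.56 [0.4682 0.3566 0.0508]
scene bottle 0.85 [0.6722 0.1269 0.1084]
scene tape 0.8 [ 0.5304 -0.285   0.0219]
scene spanner 0.58 [ 0.6774 -0.0731  0.0075]
side vice 0.75 [ 0.541  -0.1407  0.0289]
side crank_hub 0.57 [ 0.5435 -0.1384  0.0304]
side handle_hinge 0.81 [ 0.568  -0.1657  0.1287]
side knob_centre 0.75 [ 0.5715 -0.1704  0.1297]
side dumbbell 0.79 [0.4499 0.3464 0.0449]
side dumbbell 0.67 [ 0.8114 -0.1124  0.0378]
side dumbbell 0.66 [0.5202 0.0561 0.0487]
side dumbbell 0.64 [0.7132 0.4141 0.0509]
side bottle 0.96 [0.6437 0.0953 0.0905]
side tape 0.75 [ 0.5198 -0.2989  0.0244]
side tape 0.54 [0.6423 0.0968 0.0948]
side spanner 0.71 [ 0.6735 -0.0903  0.0037]
side spanner 0.22 [ 0.5674 -0.1647  0.1297]
[0.2242 0.5022 0.2313] [[-0.9132  0.4076  0.    ]
 [ 0.4076  0.9132  0.    ]
 [-0.      0.     -1.    ]] 0.9 [ 0.3212 -0.2026 -0.3702] 0.0187
```

View pics/scene0.png

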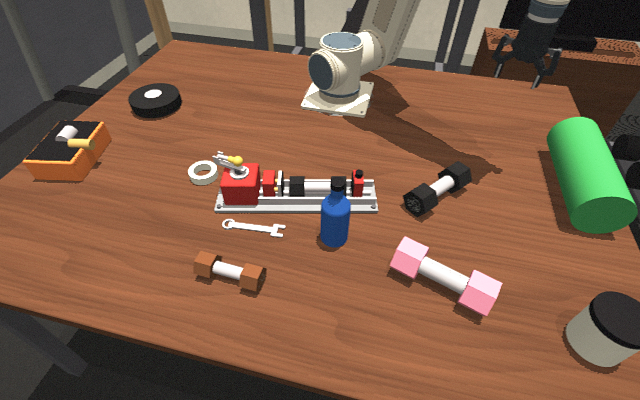

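View pics/side0.png

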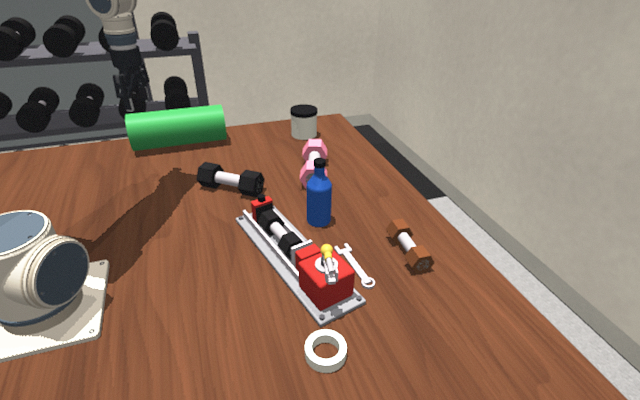

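The scene view shows the vice with its gearbox at about (240,183), the yellow knob at (236,160) and the black dumbbell at (310,187) between the rails. The bottle stands close beside the tail. The side view has the gearbox at (326,275). I'll zoom in on both.

Run:
```python
import cv2,numpy as np
a=cv2.imread("pics/scene0.png")[140:225,205:390]; b=cv2.imread("pics/side0.png")[185:325,225:370]
a=cv2.resize(a,None,fx=4,fy=4,interpolation=2); cv2.imwrite("pics/a.png",a)
b=cv2.resize(b,None,fx=4,fy=4,interpolation=2); cv2.imwrite("pics/b.png",b)
```

```text
(no output)
```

View pics/a.png

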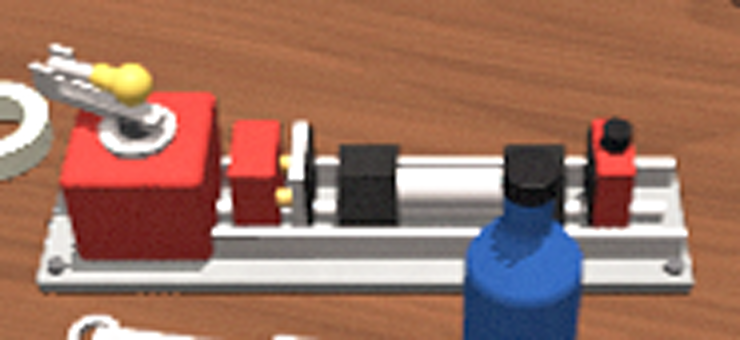

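View pics/b.png

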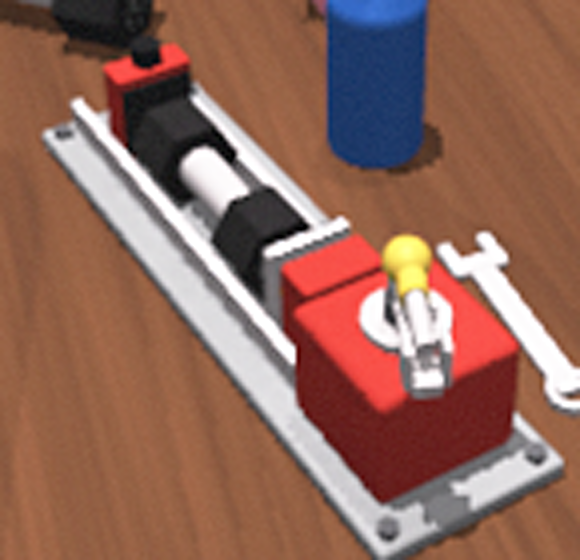

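The scene crop shows the knob at (238,161), the hinge tip near (218,156), and the gearbox top corners. The side crop shows the knob at (327,249) and the hinge end at about (332,277). Next I'll triangulate these and get the vice pose.

```bash
cat > m.py <<'E'
from h import *
np.set_printoptions(precision=4,suppress=True)
A=lambda u,v:(205+(u+.5)/4-.5,140+(v+.5)/4-.5); B=lambda u,v:(225+(u+.5)/4-.5,185+(v+.5)/4-.5)
s=camera("scene"); d=camera("side")
print("scene top",[ray(s,A(*p),.087)[:2] for p in[(65,185),(215,192),(217,95),(95,92)]])
print("scene base",[ray(s,A(*p),.012)[:2] for p in[(40,282),(692,284)]])
print("side top",[ray(d,B(*p),.087)[:2] for p in[(297,310),(380,410),(517,352)]])
print("side base",[ray(d,B(*p),.012)[:2] for p in[(45,134),(385,555),(562,463)]])
def tri(p,q):
    P=[]
    for c in(s,d): R=cv2.Rodrigues(np.array(c["rvec"],float))[0]; P.append(np.array(c["mtx"])@np.c_[R,np.array(c["tvec"]).ravel()])
    X=cv2.triangulatePoints(P[0],P[1],np.array(p,float),np.array(q,float)).ravel(); return X[:3]/X[3]
k=tri(A(132,83),B(408,256)); print("knob",k,pix(s,k),A(132,83),pix(d,k),B(408,256))
print("hub disc", tri(A(137,130),B(405,315)))
print("hinge",tri(A(50,66),B(428,370)))
E
python3 m.py
```

```text
scene top [array([ 0.6327, -0.1711]), array([ 0.6155, -0.0791]), array([ 0.5292, -0.1093]), array([ 0.5463, -0.1883])]
scene base [array([ 0.6524, -0.1945]), array([0.5493, 0.2168])]
side top [array([ 0.5231, -0.1188]), array([ 0.5414, -0.2008]), array([ 0.6217, -0.1847])]
side base [array([0.4312, 0.1835]), array([ 0.5357, -0.2278]), array([ 0.6462, -0.2004])]
knob [ 0.5764 -0.1427  0.1295] [[237.7743 160.2504]] (237.625, 160.375) [[326.7924 248.7265]] (326.625, 248.625)
hub disc [ 0.5758 -0.1449  0.0902]
hinge [ 0.5617 -0.2087  0.1162]
```

Request:
step_arm(moves=[[[-50,-40,-30],[0,0,7],0],[[-100,-80,-60],[0,0,15],0],[[-150,-115,-80],[0,0,22],0],[[-200,-150,-100],[0,0,30],0],[[-250,-190,-100],[0,0,38],0],[[-300,-228,-100],[0,0,46],0],[[-350,-266,-100],[0,0,54],0],[[-400,-304,-100],[0,0,62],0],[[-450,-342,-100],[0,0,70],0],[[-500,-380,-100],[0,0,78],0],[[-545,-415,-100],[0,0,78],0],[[-585,-445,-100],[0,0,78],0]], squeeze=60)

```text
t: 2.5
ee_pos: [0.5758, -0.1412, 0.3314]
orientation: [[0.209, 0.978, 0.0], [0.978, -0.209, -0.0], [0.0, 0.0, -1.0]]
force: [0.8, 0.4, 1.5]
width: 0.0853
grip_force: 0.0
```

Request:
step_arm(moves=[[[0,0,0],[0,0,0],0],[[0,0,0],[0,0,0],0]])

```text
t: 2.75
ee_pos: [0.5749, -0.1392, 0.3309]
orientation: [[0.209, 0.978, -0.001], [0.978, -0.209, 0.001], [0.0, -0.001, -1.0]]
force: [-0.1, 0.4, 0.5]
width: 0.0853
grip_force: 0.0
```

```bash
cat >> h.py <<'E'
def wr():
    o=observe(); c=camera("wrist"); T=np.eye(4); T[:3,:3]=np.array(o["orientation"]); T[:3,3]=o["ee_pos"]
    W=T@np.array(c["tool_from_camera"]); Wi=np.linalg.inv(W); c["rvec"]=cv2.Rodrigues(Wi[:3,:3])[0]; c["tvec"]=Wi[:3,3]; return o,c
E
python3 - <<'E'
from h import *
np.set_printoptions(precision=4,suppress=True)
o,c=wr(); cv2.imwrite("pics/w1.png",c["image"])
print(o["t"],o["ee_pos"],o["orientation"],o["joint_positions"],o["force"])
for q in("crank_hub","handle_hinge","knob_centre","jaw_bed","dumbbell"):
    for d in spot_in(c,q)[:2]: print(q,round(d["conf"],2),w(d["location"],c))
print(c["tool_from_camera"])
E
```

```text
2.75 [ 0.5749 -0.1392  0.3309] [[ 0.2095  0.9778 -0.0008]
 [ 0.9778 -0.2095  0.0005]
 [ 0.0004 -0.0009 -1.    ]] [-0.3794  0.3298  0.3735  1.6154  0.0002  1.4025] [-0.0553  0.4436  0.4864]
crank_hub 0.62 [ 0.5647 -0.0636  0.0327]
crank_hub 0.42 [ 0.675  -0.0681  0.0054]
handle_hinge 0.83 [ 0.5736 -0.1529  0.135 ]
knob_centre 0.59 [ 0.5766 -0.155   0.1334]
jaw_bed 0.85 [ 0.5652 -0.0626  0.0317]
dumbbell 0.78 [ 0.811  -0.0666  0.0438]
dumbbell 0.68 [0.5334 0.0177 0.0556]
[[ 0.0019 -0.9545 -0.2981  0.0778]
 [ 1.      0.0016  0.0014  0.0006]
 [-0.0009 -0.2981  0.9545 -0.1431]
 [ 0.      0.      0.      1.    ]]
```

View pics/w1.png

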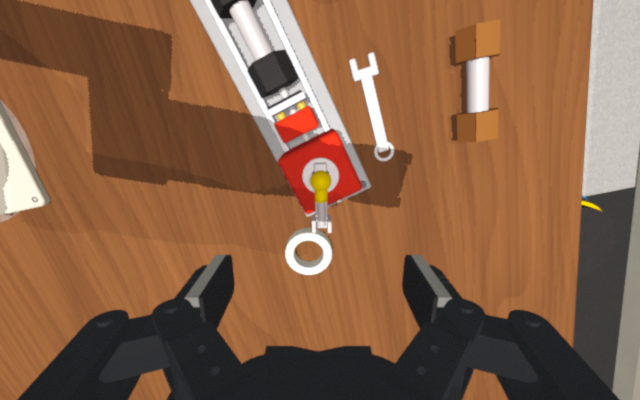

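The wrist view has the knob at (321,181), the hub plate at (320,175), the hinge end at (321,226), and the tape below at (309,252), well under finger height.

Run:
```python
from h import *
np.set_printoptions(precision=4,suppress=True)
o,c=wr(); im=c["image"]; hsv=cv2.cvtColor(im,40)
m=cv2.inRange(hsv,(20,120,80),(35,255,255)); n,l,s,ce=cv2.connectedComponentsWithStats(m)
for i in range(1,n):
    if s[i,4]>60: print(s[i],ce[i])
m=cv2.inRange(hsv,(0,150,90),(6,255,255))|cv2.inRange(hsv,(174,150,90),(180,255,255)); n,l,s,ce=cv2.connectedComponentsWithStats(m)
for i in range(1,n):
    if s[i,4]>300:
        r=cv2.minAreaRect(np.argwhere(l==i)[:,::-1].astype(np.float32)); print(s[i],r,[ray(c,p,.087)[:2] for p in cv2.boxPoints(r)])
print("knob",ray(c,(321,181),.13),ray(c,(321,181),.124),"hub",ray(c,(320,176),.09),"hinge",ray(c,(321,226),.124))
P=cv2.resize(im[120:250,260:390],None,fx=4,fy=4,interpolation=2); cv2.imwrite("pics/w2.png",P)
```

```text
[311 172  20  31 460] [320.3652 185.7087]
[579 200  21  12 107] [588.7664 205.4299]
[275 107  43  36 862] ((296.60003662109375, 124.70001220703125), (22.360679626464844, 38.9075813293457), 63.43495178222656) [array([ 0.534 , -0.0654]), array([ 0.5824, -0.0539]), array([ 0.5898, -0.0805]), array([ 0.5405, -0.0927])]
[ 279  130   82   84 2937] ((319.300048828125, 172.60000610351562), (66.63482666015625, 66.18760681152344), 63.43495178222656) [array([ 0.5238, -0.1082]), array([ 0.6082, -0.0869]), array([ 0.6333, -0.1734]), array([ 0.5442, -0.1989])]
knob [ 0.5791 -0.1422  0.13  ] [ 0.5789 -0.1436  0.124 ] hub [ 0.5778 -0.1445  0.09  ] hinge [ 0.5668 -0.2021  0.124 ]
```

View pics/w2.png

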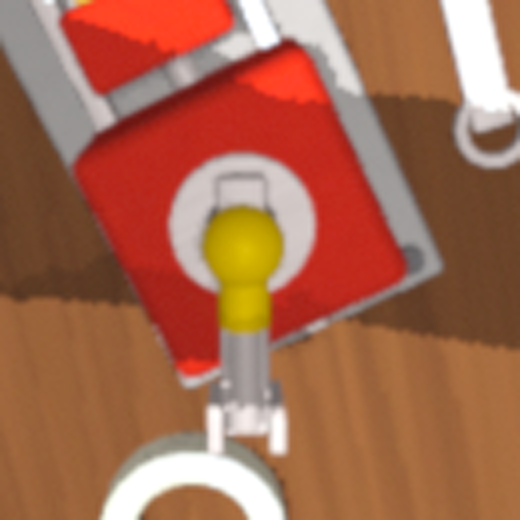

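Request:
step_arm(moves=[[[0,0,50],[0,0,-1.5],0],[[0,0,100],[0,0,-1.5],0],[[0,0,140],[0,0,-1.5],0.3],[[0,0,160],[0,0,-1.5],0.3],[[0,0,160],[0,0,-1.5],0.3],[[0,0,160],[0,0,-1.5],0.3]])

```text
t: 3.85
ee_pos: [0.5756, -0.1391, 0.1725]
orientation: [[0.183, 0.983, 0.002], [0.983, -0.183, -0.001], [-0.0, 0.002, -1.0]]
force: [-1.1, 0.1, 0.4]
width: 0.0598
grip_force: 0.0
```

Run:
```python
from h import *
np.set_printoptions(precision=4,suppress=True)
for i in range(3):
    o,c=wr(); print(o["t"],o["ee_pos"],np.array(o["orientation"])[:,1],o["force"],o["width"])
hsv=cv2.cvtColor(c["image"],40); m=cv2.inRange(hsv,(20,120,80),(35,255,255)); n,l,s,ce=cv2.connectedComponentsWithStats(m)
for i in range(1,n):
    if s[i,4]>150: print(s[i],ce[i])
q=[.577,-.1422,.1295]; print(pix(c,q),pix(c,[.567,-.2,.124]))
cv2.imwrite("pics/w3.png",c["image"])
```

```text
3.85 [ 0.5756 -0.1391  0.1725] [ 0.9831 -0.1828  0.0016] [-1.085   0.0879  0.4205] 0.05976465831127751
3.9 [ 0.5757 -0.1392  0.1727] [ 0.9831 -0.1829  0.0021] [0.3381 0.6334 1.3225] 0.05968188698788509
3.95 [ 0.5757 -0.1392  0.1727] [ 0.9831 -0.183   0.0021] [-1.1271 -0.2821  0.1014] 0.059684013027117566
[ 303  215   36   56 1453] [320.5781 240.6208]
[[319.0328 232.866 ]] [[319.7121 300.2479]]
```

View pics/w3.png

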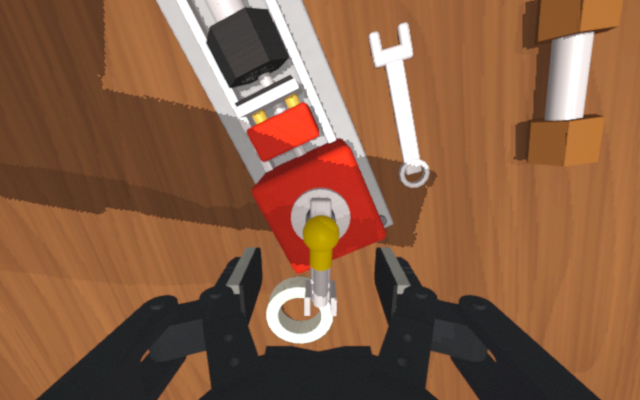

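The ball at (321,233) sits midway between the fingers and the arm hangs straight down the image. I'll descend and grip.

Request:
step_arm(moves=[[[-3,2.5,20],[0,0,0],0.3],[[-3,2.5,40],[0,0,0],0.4],[[-3,2.5,56],[0,0,0],0.5],[[-3,2.5,56],[0,0,0],1],[[-3,2.5,56],[0,0,0],1],[[-3,2.5,56],[0,0,0],1],[[-3,2.5,56],[0,0,0],1]], squeeze=50)

```text
t: 4.88
ee_pos: [0.5771, -0.1425, 0.1158]
orientation: [[0.183, 0.983, 0.001], [0.983, -0.183, -0.0], [-0.0, 0.001, -1.0]]
force: [-0.6, 0.9, -0.1]
width: 0.0233
grip_force: 49.1
```

Request:
step_arm(moves=[[[0,0,0],[0,0,0],0.6],[[0,0,0],[0,0,0],0.6],[[0,0,6],[0,0,0],0.6],[[0,0,6],[0,0,0],1],[[0,0,6],[0,0,0],1],[[0,0,6],[0,0,0],1],[[0,0,6],[0,0,0],1]], squeeze=50)

```text
t: 5.75
ee_pos: [0.577, -0.1425, 0.1092]
orientation: [[0.183, 0.983, -0.0], [0.983, -0.183, 0.0], [-0.0, -0.0, -1.0]]
force: [0.1, 0.1, -1.6]
width: 0.0239
grip_force: 49.0
```

Request:
step_arm(moves=[[[-2.4,0,-12.3],[0,0,0],1],[[-7.1,0,-23.4],[0,0,0],1],[[-14,0,-33.3],[0,0,0],1],[[-22.5,0,-41.6],[0,0,0],1],[[-32.5,0,-48],[0,0,0],1],[[-43.7,0,-52.4],[0,0,0],1],[[-52.5,0,-54.2],[0,0,0],1],[[-60,0,-54.6],[0,0,0],1],[[-61,0,-54.6],[0,0,0],1],[[-61,0,-54.6],[0,0,0],1]])

```text
t: 7.0
ee_pos: [0.5656, -0.2028, 0.164]
orientation: [[0.184, 0.983, -0.0], [0.983, -0.184, -0.001], [-0.001, -0.0, -1.0]]
force: [-2.1, 1.6, 3.4]
width: 0.0231
grip_force: 51.2
```

```bash
cat > look.py <<'E'
from h import *
import sys
np.set_printoptions(precision=4,suppress=True)
n=sys.argv[1]; s=camera("scene"); d=camera("side"); o=observe()
print(o["t"],o["ee_pos"],o["force"],o["width"],o["joint_positions"])
a=cv2.resize(s["image"][120:210,205:385],None,fx=4,fy=4,interpolation=2); b=cv2.resize(d["image"][180:320,225:365],None,fx=2.5,fy=2.5,interpolation=2)
W=max(a.shape[1],b.shape[1]); pad=lambda i:cv2.copyMakeBorder(i,0,0,0,W-i.shape[1],0)
f=np.vstack([pad(a),pad(b)]); cv2.imwrite(f"pics/{n}.png",f[:600])
E
sed -i 's/fx=2.5,fy=2.5/fx=1.7,fy=1.7/' look.py; python3 look.py up
```

```text
7.1 [ 0.5657 -0.2026  0.164 ] [-1.7077  2.1962  2.8222] 0.023371213840362885 [-0.4832  0.3705  0.0124  1.2126 -0.0005  1.2719]
```

View pics/up.png

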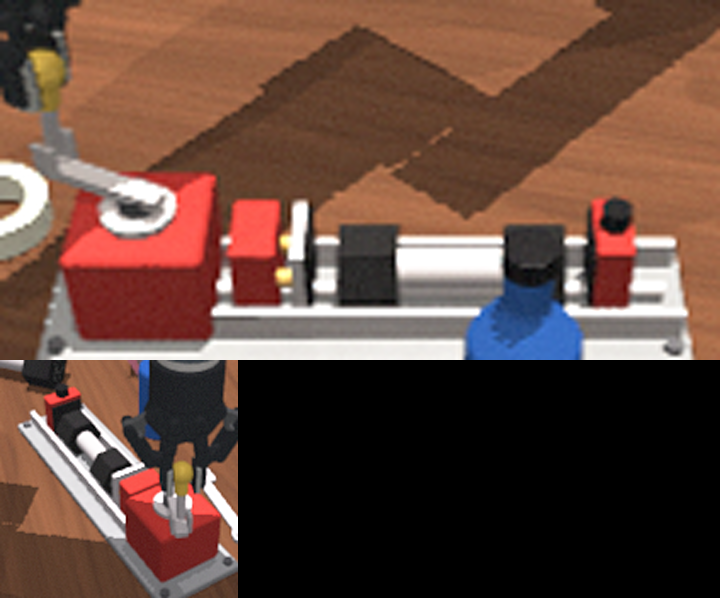

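The knob is at (47,75) above the hinge at (55,150), so the handle is upright and I can start cranking clockwise.

Request:
step_arm(moves=[[[2.3,-12.1,0],[0,0,0],1],[[6,-23.6,0],[0,0,0],1],[[12.1,-34.1,0],[0,0,0],1],[[20.2,-43.1,0],[0,0,0],1],[[30,-50.2,0],[0,0,0],1],[[41.1,-55.2,0],[0,0,0],1],[[52.9,-57.7,0],[0,0,0],1],[[65.1,-57.7,0],[0,0,0],1],[[76.9,-55.2,0],[0,0,0],1],[[88,-50.2,0],[0,0,0],1],[[97.8,-43.1,0],[0,0,0],1],[[105.9,-34.1,0],[0,0,0],1]], squeeze=60)

```text
t: 8.6
ee_pos: [0.553, -0.096, 0.1648]
orientation: [[0.186, 0.983, 0.002], [0.983, -0.186, -0.009], [-0.008, 0.004, -1.0]]
force: [-0.4, -22.4, 2.6]
width: 0.0233
grip_force: 60.7
```

```bash
cat > st.py <<'E'
from h import *
np.set_printoptions(precision=4,suppress=True)
for i in range(2):
    o,c=wr(); p=np.array(o["ee_pos"])[:2]-[.5763,-.1455]; f=np.array(o["force"]); r=np.hypot(*p); e=p/r; t=np.array([e[1],-e[0]])
    print(o["t"],o["ee_pos"],"r",r,"phi",np.degrees(np.arctan2(p[1],p[0])),"Fr",f[:2]@e,"Ft",f[:2]@t,"Fz",f[2],o["width"])
E
python3 st.py
```

```text
8.6 [ 0.553  -0.096   0.1648] r 0.05471185944020235 phi 115.15624808874473 Fr -20.140527727007587 Ft -9.902918367720503 Fz 2.6016053162628427 0.023274591826725022
8.65 [ 0.5541 -0.0957  0.1647] r 0.05448374882439038 phi 114.0437358655766 Fr -17.313480857323228 Ft -7.2616173080006465 Fz 4.226705734460692 0.02288117944157406
```

```bash
cat > arc.py <<'E'
import numpy as np,sys
cx,cy,r,x0,y0,a0,a1,n=map(float,sys.argv[1:]); tx=np.array([.1835,.983]); ty=np.array([.983,-.1835])
for a in np.linspace(a0,a1,int(n)):
    d=1e3*(np.array([cx,cy])+r*np.array([np.cos(np.radians(a)),np.sin(np.radians(a))])-[x0,y0]); print("[[%.1f, %.1f, 0], [0, 0, 0], 1],"%(d@tx,d@ty),end=" ")
d=d/1e3; print("\nend",x0+d[0],y0+d[1])
E
python3 arc.py .579 -.147 .058 .5516 -.0924 108 12 9
```

```text
[[2.3, 9.2, 0], [0, 0, 0], 1], [[6.9, 20.4, 0], [0, 0, 0], 1], [[9.2, 32.3, 0], [0, 0, 0], 1], [[8.9, 44.4, 0], [0, 0, 0], 1], [[6.1, 56.2, 0], [0, 0, 0], 1], [[0.8, 67.2, 0], [0, 0, 0], 1], [[-6.5, 76.8, 0], [0, 0, 0], 1], [[-15.7, 84.7, 0], [0, 0, 0], 1], [[-26.4, 90.5, 0], [0, 0, 0], 1], 
end 0.6357325608425607 -0.13494112193256996
```

Request:
step_arm(moves=[[[2.3,9.2,0],[0,0,0],1],[[6.9,20.4,0],[0,0,0],1],[[9.2,32.3,0],[0,0,0],1],[[8.9,44.4,0],[0,0,0],1],[[6.1,56.2,0],[0,0,0],1],[[0.8,67.2,0],[0,0,0],1],[[-6.5,76.8,0],[0,0,0],1],[[-15.7,84.7,0],[0,0,0],1],[[-26.4,90.5,0],[0,0,0],1]])

```text
t: 9.82
ee_pos: [0.6327, -0.1349, 0.1647]
orientation: [[0.183, 0.983, -0.005], [0.983, -0.183, -0.001], [-0.002, -0.005, -1.0]]
force: [-20.9, 3.8, 16.4]
width: 0.0227
grip_force: 62.0
```

```bash
sed -i 's/\[.5763,-.1455\]/[.579,-.147]/' st.py; python3 st.py
python3 - <<'E'
from h import *
o,c=wr(); cv2.imwrite("pics/w4.png",c["image"])
E
```

```text
9.825 [ 0.6327 -0.1349  0.1647] r 0.05506880814046061 phi 12.716276689185975 Fr -19.53955300755728 Ft -8.289298816547857 Fz 16.428929880401018 0.022708522169301207
9.875 [ 0.6331 -0.1361  0.1647] r 0.05516323081003471 phi 11.448413401383112 Fr -20.226306838342065 Ft -5.7822844388571655 Fz 18.55862273846247 0.02322707566798929
```

```bash
python3 - <<'E'
import numpy as np
P=np.array([[.5656,-.2028],[.5543,-.0957],[.6331,-.1361]])
s=np.linalg.solve(np.c_[2*P,np.ones(3)],(P**2).sum(1)); print(s[:2],np.sqrt(s[2]+s[:2]@s[:2]))
E
python3 arc.py .576 -.148 .0567 .6357 -.1349 7 -20 5
```

```text
[ 0.57755404 -0.14739262] 0.056682246284310366
[[-6.7, -2.2, 0], [0, 0, 0], 1], [[-13.2, -0.6, 0], [0, 0, 0], 1], [[-19.8, 0.3, 0], [0, 0, 0], 1], [[-26.5, 0.4, 0], [0, 0, 0], 1], [[-33.1, -0.3, 0], [0, 0, 0], 1], 
end 0.629280571598561 -0.1673925421265654
```

Request:
step_arm(moves=[[[-6.7,-1.5,-1],[0,0,0],1],[[-13.2,0,-1.5],[0,0,0],1],[[-19.8,0.8,-1.5],[0,0,0],1],[[-26.5,1,-1.5],[0,0,0],1],[[-33.1,0.2,-1.5],[0,0,0],1]])

```text
t: 10.6
ee_pos: [0.6311, -0.1658, 0.1651]
orientation: [[0.182, 0.983, 0.002], [0.983, -0.182, 0.002], [0.003, 0.002, -1.0]]
force: [6.3, 8.4, -1.2]
width: 0.023
grip_force: 60.3
```

```bash
sed -i 's/\[.579,-.147\]/[.5776,-.1474]/' st.py; python3 st.py
python3 - <<'E'
from h import *
s=camera("scene");o,c=wr(); b=c["image"]
a=cv2.resize(s["image"][155:195,255:375],None,fx=6,fy=6,interpolation=2)
b=cv2.resize(b[0:250,80:400],None,fx=1.4,fy=1.4,interpolation=2); b=cv2.copyMakeBorder(b,0,0,0,a.shape[1]-b.shape[1],0)
cv2.imwrite("pics/v9.png",np.vstack([a,b])[:600])
E
```

```text
10.6 [ 0.6311 -0.1658  0.1651] r 0.05659678603450967 phi -18.97331831876601 Fr 3.2238638832574296 Ft -10.016479890943158 Fz -1.229381675040663 0.022972290359257484
10.65 [ 0.6309 -0.1666  0.1651] r 0.056694400467627346 phi -19.77865625534298 Fr 2.3926646922885615 Ft -8.341842940736468 Fz 0.18841981443586658 0.022980281992317386
```

View pics/v9.png

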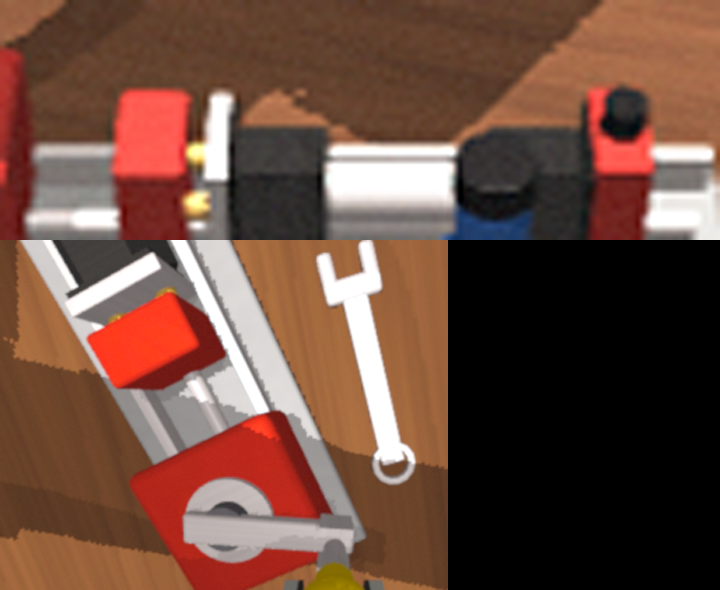

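The picture shows the jaw face against the dumbbell, and the dumbbell head within about 1–2 mm of the tail stop (590 vs 588). The pins at (195,150) are still fully out. I'll continue in small steps and watch the force.

```bash
x=.6298; y=-.1675; for a in -21 -33 -45 -57 -69; do out=$(python3 arc.py .5776 -.1474 .0567 $x $y $((a-4)) $((a-12)) 3); echo "$a: $out"; read -r _ x y <<<"$(echo "$out"|tail -1)"; done
```

```text
-21: [[-3.9, -0.1, 0], [0, 0, 0], 1], [[-7.7, -1.2, 0], [0, 0, 0], 1], [[-11.5, -2.6, 0], [0, 0, 0], 1], 
end 0.6251526212025056 -0.17828103328535205
-33: [[-3.6, -1.6, 0], [0, 0, 0], 1], [[-7.1, -3.5, 0], [0, 0, 0], 1], [[-10.4, -5.6, 0], [0, 0, 0], 1], 
end 0.6176929544932772 -0.18749295449327724
-45: [[-3.2, -2.3, 0], [0, 0, 0], 1], [[-6.2, -4.9, 0], [0, 0, 0], 1], [[-9.0, -7.7, 0], [0, 0, 0], 1], 
end 0.6084810332853521 -0.19495262120250556
-57: [[-2.6, -3.0, 0], [0, 0, 0], 1], [[-5.0, -6.1, 0], [0, 0, 0], 1], [[-7.2, -9.4, 0], [0, 0, 0], 1], 
end 0.5979194627392186 -0.20033401018239133
-69: [[-2.0, -3.4, 0], [0, 0, 0], 1], [[-3.7, -7.0, 0], [0, 0, 0], 1], [[-5.1, -10.7, 0], [0, 0, 0], 1], 
end 0.5864698341677811 -0.2034019289117443
```

Request:
step_arm(moves=[[[-3.9,-0.1,0],[0,0,0],1],[[-7.7,-1.2,0],[0,0,0],1],[[-11.5,-2.6,0],[0,0,0],1]])

```text
t: 11.18
ee_pos: [0.6268, -0.1768, 0.1652]
orientation: [[0.182, 0.983, 0.003], [0.983, -0.182, 0.002], [0.002, 0.002, -1.0]]
force: [7.7, 6.9, -2.0]
width: 0.023
grip_force: 60.2
```

```bash
python3 st.py
```

```text
11.175 [ 0.6268 -0.1768  0.1652] r 0.05736236443928283 phi -30.86473037480948 Fr 3.027343524612502 Ft -9.904630457047363 Fz -1.9643648629609154 0.023007823860690158
11.225 [ 0.6266 -0.1773  0.1651] r 0.057416234622092076 phi -31.4000948375813 Fr 2.2377737794239887 Ft -8.30663650112151 Fz -0.6233935096129686 0.022968081851451768
```

Request:
step_arm(moves=[[[-3.6,-1.6,0],[0,0,0],1],[[-7.1,-3.5,0],[0,0,0],1],[[-10.4,-5.6,0],[0,0,0],1]])

```text
t: 11.65
ee_pos: [0.6201, -0.1863, 0.1652]
orientation: [[0.182, 0.983, 0.004], [0.983, -0.182, 0.001], [0.002, 0.004, -1.0]]
force: [11.1, 6.3, -3.6]
width: 0.0228
grip_force: 60.2
```

```bash
python3 st.py
```

```text
11.65 [ 0.6201 -0.1863  0.1652] r 0.05760499101901015 phi -42.43764953794189 Fr 3.953501087448668 Ft -12.131889592839784 Fz -3.591764089507063 0.022832883306684086
11.7 [ 0.6198 -0.1866  0.1652] r 0.057615083237943315 phi -42.837774807228755 Fr 4.137029244523212 Ft -10.592120021211274 Fz -3.7409406647288703 0.02282512813265042
```

Request:
step_arm(moves=[[[-3.2,-2.3,0],[0,0,0],1],[[-6.2,-4.9,0],[0,0,0],1],[[-9.0,-7.7,0],[0,0,0],1]])

```text
t: 12.12
ee_pos: [0.6114, -0.1941, 0.1652]
orientation: [[0.182, 0.983, 0.005], [0.983, -0.182, 0.001], [0.002, 0.005, -1.0]]
force: [13.0, 3.9, -6.6]
width: 0.0229
grip_force: 60.2
```

```bash
python3 st.py
python3 - <<'E'
from h import *
s=camera("scene");o,c=wr(); b=c["image"]; cv2.imwrite("pics/s5.png",s["image"]); cv2.imwrite("pics/w5.png",b)
# brass-gap measurement: column profile in scene across carriage/pins/face (rows 170-190)
for f in("scene0.png","s5.png"):
    im=cv2.imread("pics/"+f); print(f,im[176:180,268:300].mean(0).astype(int).tolist())
E
```

```text
12.125 [ 0.6114 -0.1941  0.1652] r 0.05769204038982638 phi -54.11530919307683 Fr 4.4683027686439925 Ft -12.845157343369609 Fz -6.552127074378915 0.022909326465963876
12.175 [ 0.6111 -0.1944  0.1652] r 0.0577267719172966 phi -54.56936103614749 Fr 4.1357964119739865 Ft -13.230636155200528 Fz -5.004011083686814 0.023118874242410346
scene0.png [[78, 88, 253], [79, 89, 253], [79, 88, 253], [80, 88, 253], [78, 88, 255], [64, 71, 241], [35, 43, 126], [68, 109, 161], [89, 141, 186], [123, 154, 190], [238, 242, 249], [255, 255, 255], [251, 253, 255], [131, 135, 143], [37, 36, 36], [50, 65, 91], [94, 121, 168], [110, 139, 188], [109, 137, 185], [111, 139, 187], [106, 135, 185], [80, 99, 138], [56, 57, 60], [56, 58, 64], [59, 62, 67], [58, 62, 66], [57, 61, 65], [59, 62, 68], [59, 60, 67], [57, 60, 65], [58, 62, 66], [58, 60, 66]]
s5.png [[81, 97, 125], [96, 111, 137], [104, 118, 141], [105, 117, 140], [106, 117, 139], [106, 118, 138], [104, 117, 135], [100, 112, 170], [78, 87, 247], [81, 91, 254], [81, 90, 254], [82, 91, 253], [82, 93, 253], [81, 91, 253], [84, 94, 253], [82, 92, 254], [82, 91, 254], [82, 92, 254], [73, 81, 252], [50, 61, 183], [72, 119, 172], [86, 144, 194], [239, 245, 252], [255, 255, 255], [255, 255, 255], [255, 255, 255], [37, 37, 41], [53, 56, 60], [58, 62, 68], [60, 62, 67], [60, 64, 68], [59, 64, 67]]
```

Run:
```python
from h import *
s=camera("scene"); cv2.imwrite("pics/s6.png",s["image"])
A=np.array([.5776,-.1450]); Y=np.array([-.2445,.9697])
for y in(.09,.107,.125,.14,.15): print(y,pix(s,[*(A+Y*y),.07]).ravel(), pix(s,[*(A+Y*y),.045]).ravel())
def cross(v,lev,i0,i1,up):
    for i in range(i0,i1):
        if (v[i]<lev<=v[i+1]) if up else (v[i]>=lev>v[i+1]): return i+(lev-v[i])/(v[i+1]-v[i])
    return np.nan
for f,o in(("scene0.png",268),("s5.png",280),("s6.png",280)):
    im=cv2.imread("pics/"+f).astype(float)
    for r in range(170,192,2):
        v=im[r:r+2,o:o+20].mean(0); rg=v[:,2]-v[:,1]; e=cross(rg,110,0,19,False); g=cross(v[:,1],197,int(e) if e==e else 0,19,True) 
        print(f,r,round(e+o,2),round(g+o,2),round(g-e,2))
```

```text
0.09 [274.81746021 178.05004267] [275.52107814 184.95814223]
0.107 [281.35812288 178.06601964] [281.93954015 184.97321231]
0.125 [288.28225064 178.08293329] [288.73432631 184.98916596]
0.14 [294.05135181 178.09702555] [294.39568002 185.0024584 ]
0.15 [297.89691166 178.10641915] [298.16942701 185.01131888]
scene0.png 170 274.38 278.49 4.11
scene0.png 172 274.44 277.7 3.26
scene0.png 174 274.39 277.73 3.34
scene0.png 176 273.85 277.69 3.84
scene0.png 178 273.59 276.68 3.1
scene0.png 180 273.54 275.21 1.67
scene0.png 182 273.54 276.71 3.16
scene0.png 184 nan nan nan
scene0.png 186 nan nan nan
scene0.png 188 nan 273.95 nan
scene0.png 190 nan 283.2 nan
s5.png 170 287.1 291.24 4.14
s5.png 172 287.44 290.06 2.61
s5.png 174 287.48 289.91 2.43
s5.png 176 287.35 289.66 2.31
s5.png 178 286.95 289.2 2.24
s5.png 180 286.63 287.86 1.23
s5.png 182 286.57 289.67 3.1
s5.png 184 nan nan nan
s5.png 186 nan nan nan
s5.png 188 nan 286.95 nan
s5.png 190 nan nan nan
s6.png 170 287.1 291.25 4.15
s6.png 172 287.45 290.02 2.57
s6.png 174 287.46 289.89 2.42
s6.png 176 287.35 289.67 2.32
s6.png 178 286.97 289.21 2.24
s6.png 180 286.64 287.87 1.23
s6.png 182 286.56 289.67 3.11
s6.png 184 nan nan nan
s6.png 186 nan nan nan
s6.png 188 nan 286.96 nan
s6.png 190 nan nan nan
```

Request:
step_arm(moves=[[[-2.6,-3,0],[0,0,0],1],[[-5,-6.1,0],[0,0,0],1],[[-7.2,-9.4,0],[0,0,0],1]])

```text
t: 12.75
ee_pos: [0.6011, -0.1999, 0.1651]
orientation: [[0.182, 0.983, 0.006], [0.983, -0.182, -0.0], [0.001, 0.006, -1.0]]
force: [13.6, 2.2, -6.4]
width: 0.0231
grip_force: 60.1
```

```bash
python3 st.py
python3 - <<'E'
from h import *
s=camera("scene"); o,c=wr(); cv2.imwrite("pics/s7.png",s["image"]); cv2.imwrite("pics/w7.png",c["image"]); print(o["joint_positions"])
def g(f,o):
    im=cv2.imread("pics/"+f)[170:182,o-6:o+22]; return im
# top rows: subpixel crops for viewing: scene0, s5, s7 and wrist
t=np.hstack([cv2.resize(g("scene0.png",274),None,fx=9,fy=9,interpolation=2),cv2.resize(g("s5.png",287),None,fx=9,fy=9,interpolation=2),cv2.resize(g("s7.png",287),None,fx=9,fy=9,interpolation=2)])
def wv(f,x0,y0,x1,y1): return cv2.resize(cv2.imread("pics/"+f)[y0:y1,x0:x1],(375,400),interpolation=2)
b=np.hstack([wv("w3.png",180,20,360,210),wv("w7.png",100,0,280,190)]); b=cv2.copyMakeBorder(b,0,0,0,6,0); t=cv2.copyMakeBorder(t,0,0,0,b.shape[1]-t.shape[1],0)
cv2.imwrite("pics/v10.png",np.vstack([t,b]))
for f,o in(("s5.png",280),("s7.png",280)):
    v=cv2.imread("pics/"+f)[172:180,o:o+20].astype(float)
    print(f,(v[:,:,2]-v[:,:,1]).mean(0).round().astype(int).tolist(), v[:,:,1].mean(0).round().astype(int).tolist())
E
```

```text
12.75 [ 0.6011 -0.1999  0.1651] r 0.05757118631895988 phi -65.86160875879791 Fr 3.5574292909243126 Ft -13.264842496724713 Fz -6.444311792750894 0.02310607041950112
12.8 [ 0.6008 -0.2001  0.1651] r 0.05760882771649334 phi -66.28230067647912 Fr 3.49587513293009 Ft -13.358780611504454 Fz -6.176818272798609 0.023038521879187507
[-0.45483419  0.42107577  0.09554565  1.24056376  0.00205582  1.29932068]
s5.png [161, 161, 160, 161, 162, 163, 169, 142, 51, 52, 18, 0, 0, 0, 2, 20, 33, 33, 33, 32] [92, 92, 93, 93, 92, 92, 85, 66, 98, 118, 222, 255, 255, 255, 43, 64, 86, 87, 87, 88]
s7.png [162, 161, 160, 163, 163, 163, 164, 172, 65, 56, 18, 0, 0, 0, 2, 20, 33, 33, 33, 34] [91, 92, 93, 90, 91, 91, 91, 67, 88, 119, 225, 255, 255, 255, 47, 64, 86, 87, 86, 87]
```

View pics/v10.png

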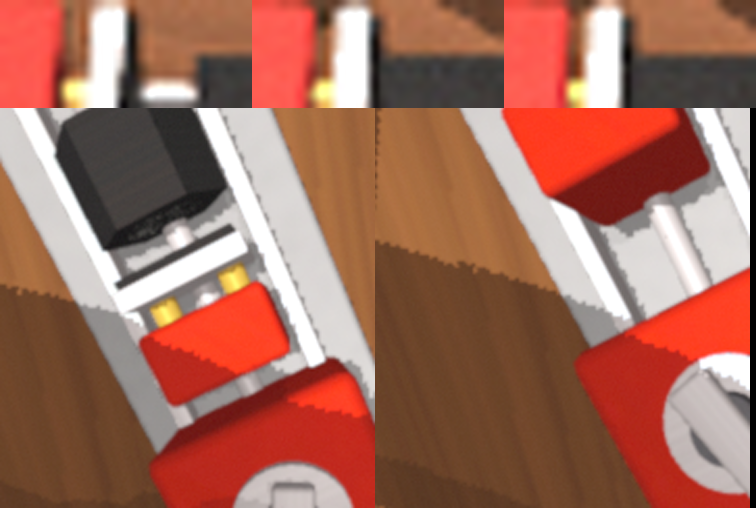

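The face hasn't moved since the last step, so the dumbbell is clamped against the tail. The gap has closed from 10 mm to about 6 mm, and force and crank angle give the same 3.6–4 mm. Now I'll relax the sideways load and turn the gripper square to the arm.

Request:
step_arm(moves=[[[0.3,1.5,0.3],[0,0,0],1],[[0.5,2.7,0.5],[0,0,-8.5],1],[[0.5,2.7,0.5],[0,0,-17],1],[[0.5,2.7,0.5],[0,0,-25.5],1],[[0.5,2.7,0.5],[0,0,-34],1],[[0.5,2.7,0.5],[0,0,-34],1],[[0.5,2.7,0.5],[0,0,-34],1]])

```text
t: 13.82
ee_pos: [0.6034, -0.1991, 0.165]
orientation: [[-0.399, 0.917, 0.005], [0.917, 0.399, 0.001], [-0.001, 0.005, -1.0]]
force: [10.8, 6.1, -1.1]
width: 0.0232
grip_force: 60.6
```

```bash
python3 st.py
python3 - <<'E'
from h import *
o,c=wr(); print(np.array(o["orientation"]).round(3).tolist()); cv2.imwrite("pics/w8.png",c["image"])
m=cv2.inRange(cv2.cvtColor(c["image"],40),(0,150,60),(8,255,255)); n,l,s,ce=cv2.connectedComponentsWithStats(m)
for i in range(1,n):
    if s[i,4]>300: r=cv2.minAreaRect(np.argwhere(l==i)[:,::-1].astype(np.float32)); print(s[i],r)
# arm edges: long grey lines near image column 320
gr=cv2.Canny(c["image"],60,150); L=cv2.HoughLinesP(gr[0:300,240:400],1,np.pi/360,25,minLineLength=25,maxLineGap=4)
for x in ([] if L is None else L[:,0]):
    if abs(x[2]-x[0])<abs(x[3]-x[1])*.4: print((x+[240,0,240,0]).tolist(), round(float(np.degrees(np.arctan2(x[2]-x[0],x[3]-x[1]))),1))
E
```

```text
13.825 [ 0.6034 -0.1991  0.165 ] r 0.05779368050391245 phi -63.53836549884711 Fr -0.692569282959365 Ft -12.380901182673918 Fz -1.140887162797621 0.023214628765918705
13.875 [ 0.6033 -0.1991  0.165 ] r 0.05777669797818878 phi -63.545275138429695 Fr -0.2354369072558402 Ft -13.014502109762015 Fz -1.0682962538296903 0.022973862247366677
[[-0.399, 0.917, 0.005], [0.917, 0.399, 0.001], [-0.001, 0.005, -1.0]]
[ 300    0   72   25 1292] ((335.5, 12.0), (24.0, 71.0), 90.0)
[ 250   62  132  136 9792] ((311.65106201171875, 130.64430236816406), (123.50343322753906, 121.41801452636719), 10.007979393005371)
[360, 192, 381, 88] 168.6
[251, 162, 259, 70] 175.0
[306, 196, 309, 226] 5.7
[357, 77, 371, 1] 169.6
[323, 119, 324, 144] 2.3
[288, 64, 293, 24] 172.9
[365, 78, 380, 0] 169.1
[279, 63, 286, 6] 173.0
[286, 286, 292, 243] 172.1
[330, 72, 334, 46] 171.3
[342, 243, 350, 278] 12.9
[251, 132, 255, 89] 174.7
[384, 88, 399, 15] 168.4
[353, 243, 362, 278] 14.4
[258, 67, 264, 3] 174.6
[355, 76, 361, 35] 171.7
[274, 278, 283, 243] 165.6
[328, 66, 335, 28] 169.6
[260, 280, 269, 255] 160.2
[376, 118, 382, 88] 168.7
[384, 85, 399, 14] 168.1
```

Request:
step_arm(moves=[[[0,0,0],[0,0,0],1],[[0,0,0],[0,0,0],1]])

```text
t: 14.22
ee_pos: [0.6033, -0.1991, 0.165]
orientation: [[-0.399, 0.917, 0.005], [0.917, 0.399, 0.001], [-0.001, 0.005, -1.0]]
force: [11.1, 6.8, -1.8]
width: 0.023
grip_force: 60.6
```

Request:
step_arm(moves=[[[0,1,0],[0,0,0],1],[[0,1,0],[0,0,0],1],[[0,1,0],[0,0,0],1]])

```text
t: 14.6
ee_pos: [0.6036, -0.199, 0.165]
orientation: [[-0.399, 0.917, 0.003], [0.917, 0.399, 0.001], [-0.001, 0.003, -1.0]]
force: [8.0, 5.0, -0.0]
width: 0.0233
grip_force: 60.7
```

```bash
python3 st.py
```

```text
14.6 [ 0.6036 -0.199   0.165 ] r 0.05776465422661761 phi -63.24688049643258 Fr -0.8280041772872484 Ft -9.357224436148154 Fz -0.005390967520716716 0.023307537896010866
14.65 [ 0.6036 -0.199   0.165 ] r 0.05778714655402264 phi -63.2725791823516 Fr -0.405276455722571 Ft -9.374895005445936 Fz -0.10141131744825566 0.022798909971732614
```

The crank held. The apparent shift was the ball sitting about 4.5 mm off the TCP when the tool turned, which puts the arm angle at about -66°, square to the fingers. Folding down next, with a slight forward bias.

Request:
step_arm(moves=[[[0,1,0],[0,0,0],1],[[0,2,0],[0,0,0],1],[[5,2,0.2],[0,0,0],1],[[10.2,2,0.9],[0,0,0],1],[[21.7,2,4.1],[0,0,0],1],[[32.4,2,9.5],[0,0,0],1],[[41.8,2,17],[0,0,0],1],[[49.5,2,26],[0,0,0],1],[[55.3,2,36.6],[0,0,0],1],[[58.1,2,45.2],[0,0,0],1],[[59.7,2,53],[0,0,0],1],[[59.7,2,53],[0,0,0],1]], squeeze=40)

```text
t: 16.2
ee_pos: [0.5759, -0.1437, 0.1105]
orientation: [[-0.397, 0.918, -0.008], [0.918, 0.397, -0.0], [0.003, -0.007, -1.0]]
force: [-13.1, -3.0, 3.1]
width: 0.0229
grip_force: 62.2
```

```bash
cat > k.py <<'E'
from h import *
import sys
np.set_printoptions(precision=4,suppress=True)
s=camera("scene"); d=camera("side"); P=[];uv=[]
for c in(s,d):
    R=cv2.Rodrigues(np.array(c["rvec"],float))[0]; P.append(np.array(c["mtx"])@np.c_[R,np.array(c["tvec"]).ravel()])
    x=pix(c,[.578,-.143,.14])[0].astype(int); b=c["image"][x[1]-40:x[1]+40,x[0]-40:x[0]+40]
    m=cv2.inRange(cv2.cvtColor(b,40),(20,120,60),(35,255,255)); n,l,st,ce=cv2.connectedComponentsWithStats(m)
    if n<2: print("no knob"); uv.append(None); continue
    i=1+np.argmax(st[1:,4]); print(st[i],ce[i]+x-40); uv.append(ce[i]+x-40)
if all(u is not None for u in uv):
    X=cv2.triangulatePoints(*P,*[u.reshape(2,1) for u in uv]).ravel(); print("yellow centroid",X[:3]/X[3])
o=observe(); print(o["t"],o["ee_pos"],o["force"],o["width"])
E
python3 k.py
```

```text
[31 43  6  6 24] [229.0417 162.4583]
[ 38  39  13  15 111] [329.9189 250.4505]
yellow centroid [ 0.5834 -0.157   0.1309]
16.3 [ 0.5759 -0.1437  0.1107] [-12.6278  -3.0383   2.7971] 0.02311004439443317
```

Request:
step_arm(moves=[[[0,-1.5,0],[0,0,0],1],[[0,-3,0],[0,0,0],1],[[0,-3,0],[0,0,0],0.4],[[0,-3,0],[0,0,0],0.4],[[0,-3,0],[0,0,0],0.4],[[0,-3,-15],[0,0,0],0.4],[[0,-3,-35],[0,0,0],0.5],[[0,-3,-55],[0,0,0],1],[[0,-3,-55],[0,0,0],1],[[0,-3,-55],[0,0,0],1],[[0,-3,-55],[0,0,0],1]])

```text
t: 17.68
ee_pos: [0.5768, -0.1452, 0.1661]
orientation: [[-0.398, 0.917, -0.001], [0.917, 0.398, 0.001], [0.001, -0.001, -1.0]]
force: [0.4, -0.5, 1.3]
width: 0.0002
grip_force: 0.0
```

```bash
python3 k.py
python3 - <<'E'
from h import *
o,c=wr(); m=cv2.inRange(cv2.cvtColor(c["image"],40),(20,120,60),(35,255,255)); n,l,s,ce=cv2.connectedComponentsWithStats(m)
for i in range(1,n):
    if s[i,4]>100: print(s[i],ce[i])
print(pix(c,[.578,-.143,.124]),pix(c,[.578,-.143,.13]))
E
```

```text
[ 31  38  15  11 108] [234.8519 160.1111]
[ 34  40  17  14 146] [327.8836 250.1301]
yellow centroid [ 0.5773 -0.1491  0.1302]
17.775 [ 0.5769 -0.1452  0.1662] [-0.314   0.7454 -0.0257] 0.00012943126152977665
[ 298  212   38   34 1004] [316.37051793 229.01494024]
[[318.32210398 226.79185343]] [[318.34578168 230.21122999]]
```

Request:
step_arm(moves=[[[2,0.5,12],[0,0,0],1],[[2,0.5,20],[0,0,0],1],[[2,0.5,24],[0,0,0],1],[[2,0.5,26],[0,0,0],1],[[2,0.5,28],[0,0,0],1],[[2,0.5,29],[0,0,0],1],[[2,0.5,29],[0,0,0],1]])

```text
t: 18.7
ee_pos: [0.5768, -0.1433, 0.138]
orientation: [[-0.398, 0.917, 0.0], [0.917, 0.398, -0.0], [-0.0, 0.0, -1.0]]
force: [-0.1, -0.7, -0.1]
width: -0.0004
grip_force: 0.0
```

Request:
step_arm(moves=[[[0,0,1],[0,0,0],1],[[0,0,2],[0,0,0],1],[[0,0,2],[0,0,0],1]])

```text
t: 19.08
ee_pos: [0.5769, -0.1432, 0.1364]
orientation: [[-0.398, 0.917, 0.001], [0.917, 0.398, -0.0], [-0.0, 0.001, -1.0]]
force: [-1.5, 1.8, 4.9]
width: 0.0003
grip_force: 2.3
```

Request:
step_arm(moves=[[[0,0,1],[0,0,0],1],[[0,0,2],[0,0,0],1],[[0,0,2],[0,0,0],1]])

```text
t: 19.45
ee_pos: [0.5772, -0.143, 0.1354]
orientation: [[-0.398, 0.917, 0.002], [0.917, 0.398, -0.0], [-0.001, 0.002, -1.0]]
force: [-3.6, 4.3, 13.2]
width: 0.0002
grip_force: 6.5
```

The stop is firm at 0.1365 m, which is the ball top at full fold (0.137 m). I'll back off and check.

Request:
step_arm(moves=[[[0,0,-10],[0,0,0],1],[[0,0,-50],[0,0,0],1],[[0,0,-100],[0,0,0],1],[[-20,0,-150],[0,0,0],1],[[-60,0,-180],[0,0,0],1],[[-60,0,-180],[0,0,0],1],[[-60,0,-180],[0,0,0],1]])

```text
t: 20.32
ee_pos: [0.6004, -0.1982, 0.3129]
orientation: [[-0.398, 0.918, -0.001], [0.918, 0.398, 0.001], [0.001, -0.001, -1.0]]
force: [-0.5, 0.1, 0.1]
width: 0.0
grip_force: 0.0
```

```bash
python3 k.py
python3 - <<'E'
from h import *
np.set_printoptions(precision=4,suppress=True)
o,c=wr(); s=camera("scene"); print(o["force"])
for q in("bottle","tape","spanner","dumbbell"): print(q,[w(d["location"],s) for d in spot_in(s,q)[:2]])
for f,im in(("s7",cv2.imread("pics/s7.png")),("now",s["image"])):
    v=im[172:180,280:300].astype(float); print(f,(v[:,:,2]-v[:,:,1]).mean(0).round().astype(int).tolist(), v[:,:,1].mean(0).round().astype(int).tolist())
m=cv2.inRange(cv2.cvtColor(c["image"],40),(20,120,60),(35,255,255)); n,l,st,ce=cv2.connectedComponentsWithStats(m)
for i in range(1,n):
    if st[i,4]>60: print(st[i],ce[i])
print(pix(c,[.578,-.143,.124]))
# rectify wrist on carriage/face plane
E
```

```text
[ 31  40  16  10 110] [235.5364 162.3364]
[ 33  42  18  14 145] [327.2414 252.469 ]
yellow centroid [ 0.5767 -0.1483  0.1231]
20.425 [ 0.6002 -0.1975  0.3129] [-0.3678  0.0021  0.1178] -3.157659958190407e-05
[-0.3678  0.0021  0.1178]
bottle [array([0.6752, 0.1265, 0.1089])]
tape [array([ 0.5405, -0.2856,  0.0227]), array([0.6767, 0.1272, 0.1078])]
spanner [array([ 0.6789, -0.0704,  0.0058])]
dumbbell [array([ 0.8317, -0.0729,  0.0394]), array([0.5324, 0.0418, 0.0471])]
s7 [162, 161, 160, 163, 163, 163, 164, 172, 65, 56, 18, 0, 0, 0, 2, 20, 33, 33, 33, 34] [91, 92, 93, 90, 91, 91, 91, 67, 88, 119, 225, 255, 255, 255, 47, 64, 86, 87, 86, 87]
now [163, 162, 164, 162, 163, 163, 167, 163, 50, 55, 20, 0, 0, 0, 0, 19, 33, 32, 33, 33] [90, 91, 90, 91, 90, 91, 88, 66, 92, 122, 220, 255, 255, 255, 43, 63, 82, 85, 86, 85]
[306 117  22  36 577] [317.6031 132.9965]
[[317.7012 128.5482]]
```

Run:
```python
from h import *
np.set_printoptions(precision=4,suppress=True)
o,c=wr(); im=c["image"]; cv2.imwrite("pics/w9.png",im); h=cv2.cvtColor(im,40)
m=cv2.inRange(h,(20,120,60),(35,255,255)); n,l,st,ce=cv2.connectedComponentsWithStats(m)
i=[i for i in range(1,n) if abs(ce[i][0]-317)<20][0]; ys,xs=np.where(l==i)
b=[xs[ys<135].mean()]; col=[xs[ys>146].mean()]; print("ball x",b,"collar x",col,ys.max())
# yellow pins (brass) & red blobs
for i in range(1,n):
    if st[i,4]>4: print("yel",st[i],ce[i])
m=cv2.inRange(h,(0,150,60),(8,255,255)); n,l,st,ce=cv2.connectedComponentsWithStats(m)
for i in range(1,n):
    if st[i,4]>200: r=cv2.minAreaRect(np.argwhere(l==i)[:,::-1].astype(np.float32)); print("red",st[i],r)
# shank+arm centreline below knob: brightness rows
g=cv2.cvtColor(im,6)
for y in range(150,186,5): print(y,g[y,296:340].tolist())
print(pix(c,[[.578,-.143,.124],[.578+.058*np.cos(np.radians(-66)),-.143+.058*np.sin(np.radians(-66)),.124]]))
A=np.array([.5776,-.1435]); Y=np.array([-.2445,.9697])
print(pix(c,[[*(A+Y*y),.071] for y in(.12,.13,.14,.15)]))
```

```text
ball x [np.float64(316.3183098591549)] collar x [np.float64(319.5272727272727)] 151
yel [306 116  22  36 575] [317.2696 132.1652]
yel [480 317   5   6  20] [482.2 319.3]
red [ 308   15   48   43 1579] ((330.7265319824219, 36.21644592285156), (45.18418502807617, 37.016273498535156), 10.007979393005371)
red [ 279   85   79   82 3497] ((316.7513732910156, 125.40811920166016), (72.52259826660156, 73.25042724609375), 8.972626686096191)
150 [91, 90, 90, 89, 90, 90, 90, 90, 90, 90, 92, 88, 90, 87, 86, 87, 86, 99, 131, 149, 156, 165, 173, 181, 188, 187, 183, 179, 172, 165, 179, 172, 140, 103, 93, 92, 92, 92, 92, 91, 92, 90, 91, 91]
155 [89, 88, 89, 90, 91, 90, 89, 90, 90, 90, 90, 89, 91, 91, 89, 89, 87, 83, 91, 127, 152, 156, 161, 172, 185, 201, 202, 190, 177, 168, 168, 186, 173, 133, 99, 92, 92, 91, 91, 92, 91, 92, 92, 90]
160 [137, 135, 132, 125, 119, 112, 101, 95, 93, 87, 86, 84, 83, 85, 83, 84, 84, 82, 80, 89, 126, 152, 155, 161, 173, 185, 203, 203, 190, 178, 167, 169, 185, 169, 131, 97, 88, 91, 92, 93, 93, 91, 92, 90]
165 [163, 163, 163, 163, 164, 164, 163, 160, 156, 150, 146, 147, 147,
[... 399 characters left out ...]
, 75, 73, 71, 75, 74, 73, 71, 71, 70, 70, 87, 143, 171, 180, 170, 150, 155, 155, 161, 172, 187, 203, 201, 187, 176, 166, 164, 166, 167, 198, 213, 211, 179, 126, 106, 110]
180 [72, 70, 68, 69, 69, 71, 73, 73, 74, 75, 75, 72, 72, 68, 70, 71, 74, 77, 75, 105, 186, 210, 211, 189, 162, 168, 176, 178, 184, 195, 206, 205, 200, 198, 197, 191, 175, 169, 196, 209, 207, 175, 115, 80]
185 [74, 68, 69, 68, 70, 72, 73, 74, 74, 72, 70, 69, 71, 72, 75, 75, 74, 72, 68, 68, 102, 184, 210, 210, 188, 142, 130, 128, 117, 108, 102, 98, 90, 84, 80, 79, 77, 83, 124, 166, 180, 169, 128, 89]
[[317.3403 127.8383]
 [317.725  178.9875]]
[[333.7294  20.5496]
 [335.2923  10.7796]
 [336.8829   0.8366]
 [338.502   -9.2841]]
```

Request:
step_arm(moves=[[[40,8,40],[0,0,0],1],[[75,15,80],[0,0,0],1],[[107,22,120],[0,0,0],1],[[107,22,140],[0,0,0],1],[[107,22,140],[0,0,0],1],[[107,22,140],[0,0,0],1]])

```text
t: 21.52
ee_pos: [0.5788, -0.0918, 0.1749]
orientation: [[-0.398, 0.918, 0.001], [0.918, 0.398, -0.0], [-0.001, 0.001, -1.0]]
force: [-0.0, 0.1, 1.0]
width: -0.0001
grip_force: 0.0
```

```bash
cat > gap.py <<'E'
from h import *
np.set_printoptions(precision=4,suppress=True)
o,c=wr(); im=c["image"]; cv2.imwrite("pics/g%d.png"%(o["t"]*100),im)
T=np.array(c["tool_from_camera"]); print(o["t"],o["ee_pos"],"cam",np.array(o["ee_pos"])+np.array(o["orientation"])@T[:3,3])
A=np.array([.5776,-.1435]); Y=np.array([-.2445,.9697]); X=np.array([.9697,.2445])
ys=np.arange(.100,.165,.0005); xs=np.arange(-.03,.0301,.0005)
G=np.array([[[*(A+Y*y+X*x),.071] for y in ys] for x in xs]); p=pix(c,G).reshape(len(xs),len(ys),2).astype(np.float32)
r=cv2.remap(im,p[...,0],p[...,1],cv2.INTER_CUBIC); cv2.imwrite("pics/rect.png",r)
h=cv2.cvtColor(r,40)
def cls(q):
    H,S,V=map(int,q); return "#" if V<70 else "R" if (H<9 or H>172) and S>140 else "Y" if 15<H<36 and S>90 else "w" if S<40 and V>200 else "g" if S<60 else "."
for i in range(0,len(xs),5): print("%+.0f"%(xs[i]*1e3),"".join(cls(h[i,j]) for j in range(len(ys))))
E
python3 gap.py
```

```text
21.525 [ 0.5788 -0.0918  0.1749] cam [ 0.5489 -0.0203  0.318 ]
-30 wwwwwwwwwwwwwwwwwwwwwwwwwwwwwwwwwwwwwwwwwwwwwwwwwwwwwwwwwwwwwwwwwwwwwwwwwwwwwwwwwwwwwwwwwwwwwwwwwwwwwwwwwwwwwwwwwwwwwwwwwwwwwwwwww
-27 ...gg..............gggg.......gggggggggggwwwwwwwwwwwgggggggggwwwwwwwwwwwwwwwwwwwwwwwwwwwwwwwwwwwwwwwwwwwwwwwwwwwwwwwwwwwwwwwwwwwww
-25 RRRRRRRRRRRRRRRRRRRRRRRRRRRRRRRRRRRRRRRRRR..gggggggggggggggwwwwwwwwwwwwwwwwggggg##################################################
-22 RRRRRRRRRRRRRRRRRRRRRRRRRRRRRRRRRRRRRRRRRRR.gggggggggggggggwwwwwwwwwwwwwwwwggg####################################################
-20 RRRRRRRRRRRRRRRRRRRRRRRRRRRRRRRRRRRRRRRRRRRRR.Y..YYYYYYY..gwwwwwwwwwwwwwwwwggg####################################################
-17 RRRRRRRRRRRRRRRRRRRRRRRRRRRRRRRRRRRRRRRRRRR.YYYYYYYYYYYYYYgwwwwwwwwwwwwwwwwggg####################################################
-15 RRRRRRRRRRRRRRRRRRRRRRRRRRRRRRRRRRRRRRRRRRR.YYYYYYYYYYYYYYgwwwwwwwwwwwwwwwwggg#ggggggg##ggggggg#gggggggg##ggggg#g#####g#####gg#gg#
-12 RRRRRRRRRRRRRRRRRRRRRRRRRRRRRRRRRRRRRRRRRRR.YYYYYYYYYYYYYYgwwwwwwwwwwwwwwwwgggggg#gggggg
[... 1630 characters left out ...]
#########################
+20 RRRRRRRRRRRRRRRRRRRRRRRRRRRRRRRRRRRRRRRRRRRRR.gggg.......ggwwwwwwwwwwwwwwwwggggggg################################################
+23 RRRRRRRRRRRRRRRRRRRRRRRRRRRRRRRRRRRRRRRRRRR.ggwggggggggggggwwwwwwwwwwwwwwwwggg#gg#################################################
+25 RRRRRRRRRRRRRRRRRRRRRRRRRRRRRRRRRRRRRRRRRR..gggggggggggggggwwwwwwwwwwwwwwwwggggggggggggggggg#gggggggggggggg#gggggggggggggggggggggg
+28 wwwwwwwwwwwwwwwwwwwwwwwwwwwwwwwwwwwwwwwwwwwwwwwwwwwwwwwwwwwwwwwwwwwwwwwwwwwwwwwwwwwwwwwwwwwwwwwwwwwwwwwwwwwwwwwwwwwwwwwwwwwwwwwwww
+30 wwwwwwwwwwwwwwwwwwwwwwwwwwwwwwwwwwwwwwwwwwwwwwwwwwwwwwwwwwwwwwwwwwwwwwwwwwwwwwwwwwwwwwwwwwwwwwwwwwwwwwwwwwwwwwwwwwwwwwwwwwwwwwwwww
```

The overhead measurement puts the gap at 7.0–7.5 mm, so the face is pressed in only 2.5–3 mm: the crank backed off about 10° during folding. It needs redoing. I'll re-grip the knob with the tool square to the true arm angle of -55°.

Request:
step_arm(moves=[[[-15,-7,-20],[0,0,-4],0.5],[[-30,-14,-25],[0,0,-8],0.5],[[-45.5,-21,-25],[0,0,-11.3],0.5],[[-45.5,-21,-10],[0,0,-11.3],0.5],[[-45.5,-21,0],[0,0,-11.3],0.5],[[-45.5,-21,0],[0,0,-11.3],0.5]])

```text
t: 22.32
ee_pos: [0.5765, -0.1407, 0.1726]
orientation: [[-0.57, 0.822, -0.002], [0.822, 0.57, 0.001], [0.002, -0.001, -1.0]]
force: [0.3, 0.2, 0.5]
width: 0.0425
grip_force: 0.0
```

```bash
cat > al.py <<'E'
from h import *
np.set_printoptions(precision=4,suppress=True)
o,c=wr(); im=c["image"]; R=np.array(o["orientation"]); print(o["t"],o["ee_pos"],"ty ang",np.degrees(np.arctan2(R[1,1],R[0,1])),o["width"])
m=cv2.inRange(cv2.cvtColor(im,40),(20,120,60),(35,255,255)); n,l,st,ce=cv2.connectedComponentsWithStats(m)
i=1+np.argmax(st[1:,4]); ys,xs=np.where(l==i); print(st[i]); 
for y in range(ys.min(),ys.max()+1,4): q=xs[ys==y]; print(y,q.min(),q.max(),(q.min()+q.max())/2,end="; ")
print(pix(c,[[.5775,-.142,.124]]), "1mm in x:",pix(c,[np.array([.5775,-.142,.124])+R[:,0]*.001]))
E
python3 al.py
```

```text
22.325 [ 0.5765 -0.1407  0.1726] ty ang 34.73314528498383 0.04254092681229586
[ 296  210   36   56 1415]
210 314 314 314.0; 214 302 325 313.5; 218 300 328 314.0; 222 298 330 314.0; 226 297 331 314.0; 230 297 331 314.0; 234 298 330 314.0; 238 299 328 313.5; 242 303 324 313.5; 246 303 324 313.5; 250 304 324 314.0; 254 304 324 314.0; 258 303 324 313.5; 262 304 323 313.5; [[315.5335 227.1292]] 1mm in x: [[315.5329 225.8174]]
```

Request:
step_arm(moves=[[[-1,-0.6,20],[0,0,0],0.5],[[-2.4,-1.2,40],[0,0,0],0.5],[[-2.4,-1.2,56],[0,0,0],0.5],[[-2.4,-1.2,63.5],[0,0,0],0.5],[[-2.4,-1.2,63.5],[0,0,0],1],[[-2.4,-1.2,63.5],[0,0,0],1],[[-2.4,-1.2,63.5],[0,0,0],1],[[-2.4,-1.2,63.5],[0,0,0],1]], squeeze=60)

```text
t: 23.38
ee_pos: [0.5763, -0.1445, 0.1106]
orientation: [[-0.57, 0.822, -0.002], [0.822, 0.57, -0.001], [0.001, -0.002, -1.0]]
force: [-6.4, -3.3, -1.5]
width: 0.0228
grip_force: 58.8
```

Request:
step_arm(moves=[[[0,-2.2,0],[0,0,0],1],[[-1.2,-2.2,-11.9],[0,0,0],1],[[-4.7,-2.2,-23.4],[0,0,0],1],[[-10.5,-2.2,-33.9],[0,0,0],1],[[-18.2,-2.2,-43],[0,0,0],1],[[-27.6,-2.2,-50.5],[0,0,0],1],[[-38.3,-2.2,-55.9],[0,0,0],1],[[-49.8,-2.2,-59.1],[0,0,0],1],[[-60,-2.2,-60],[0,0,0],1],[[-60,-2.2,-60],[0,0,0],1]])

```text
t: 24.62
ee_pos: [0.6115, -0.1947, 0.1697]
orientation: [[-0.57, 0.822, 0.002], [0.822, 0.57, 0.002], [0.001, 0.002, -1.0]]
force: [10.1, 4.6, -14.3]
width: 0.0172
grip_force: 52.6
```

```bash
sed -i 's/\[.5776,-.1474\]/[.5772,-.1438]/' st.py; python3 st.py
```

```text
24.625 [ 0.6115 -0.1947  0.1697] r 0.06135099934365349 phi -56.001590017304636 Fr 1.803320230719042 Ft -10.925864154029547 Fz -14.314730777290446 0.017212863523652342
24.675 [ 0.6114 -0.1945  0.1697] r 0.06116910536237372 phi -56.011862190190385 Fr 1.9146371375337021 Ft -10.925437469505118 Fz -13.640476023672198 0.01772664653452359
```

Request:
step_arm(moves=[[[0,1.5,0],[0,0,0],0.6],[[0,2,0],[0,0,0],0.6],[[0,2,5],[0,0,0],0.6],[[0,2,5.5],[0,0,0],1],[[0,2,5.5],[0,0,0],1],[[0,2,5.5],[0,0,0],1]])

```text
t: 25.48
ee_pos: [0.6114, -0.1934, 0.1651]
orientation: [[-0.57, 0.822, 0.0], [0.822, 0.57, 0.0], [0.0, 0.0, -1.0]]
force: [-2.0, 1.3, 2.5]
width: 0.017
grip_force: 49.0
```

```bash
python3 st.py
```

```text
25.475 [ 0.6114 -0.1934  0.1651] r 0.060274809339665905 phi -55.43888429062762 Fr -2.164573030760628 Ft 0.9318435556544798 Fz 2.546923275338843 0.016968896775439737
25.525 [ 0.6114 -0.1935  0.1651] r 0.06034690327990885 phi -55.45898256490079 Fr -2.1869699136076797 Ft 0.3572711744697118 Fz 2.504415365916012 0.016808225366173497
```

```bash
sed -i 's/\[.578,-.143,.14\]/[float(v) for v in sys.argv[1:4]]/' k.py; python3 k.py .61 -.192 .18
python3 - <<'E'
from h import *
s=camera("scene"); d=camera("side")
h=.06
for nm,c in(("scene",s),("side",d)):
    for q in([.61,-.192,.184],[.61,-.192,.124]): print(nm,pix(c,[q])[0].round(1))
    x=pix(c,[.61,-.192,.165])[0].astype(int); b=cv2.cvtColor(c["image"],40)[x[1]-22:x[1]+22,x[0]-18:x[0]+18]
    print(x-[18,22])
    for r in b[::2]:
        print("".join("Y" if 17<p[0]<36 and p[1]>110 and p[2]>50 else "R" if (p[0]<5 or p[0]>174) and p[1]>150 else "#" if p[2]<60 else "g" if p[1]<60 else "." for p in r))
E
```

```text
[44 34  8 16 79] [216.7089 148.8481]
[28 37  5  6 18] [341.7222 240.5   ]
yellow centroid [ 0.5948 -0.1795  0.1742]
25.675 [ 0.6115 -0.1935  0.1651] [-1.227   0.4071  3.7508] 0.016971833933767687
scene [209.1 148. ]
scene [214.1 167.3]
[192 132]
.....#####gggggg####................
.....######ggggggggg#...............
......###gggggggggggg...............
.......#ggggggggg###................
.........###########................
..........####g######...............
..........###########YYYYYYY........
...........###########YYYYYYYY......
...........##########.YYYYYYYY......
............ggg#####ggYYYYYYY.......
.............gg######g.YYYYY........
..............gg#####ggYYYY.........
..............gg######g.YYY.........
...............gg#gggggYYY..........
.....................gggg...........
....ggggggggggggggggggggg...........
ggggggggggggggggggggggggg.........RR
ggggggggggggggggggggggggg........RRR
gggggggggggggggggggggggggg........gg
gggggggggg........gggggggggggggggggg
gggggg............gggggggggggggggggg
gggg..........ggggggggggggggggggggg.
side [352.8 239.5]
side [351.  262.8]
[334 225]
ggggggggg###g##################.....
##gg###########################.....
#############.....############......
###############...########ggg.......
.##########################gg.......
...########################gg.......
.....######################g........
......YYYY##########gg#####g........
......YYYYY#######gggg####gg........
........YYY#######gggg####gg........
..........########gggg####g.........
ggggg.....########ggg...............
.gggggggggg######gggg...............
RRgggggggggggg###gggg...............
RRR.ggggggggggggggg.................
RRRRRR....gggggggg..................
RRRRRRRR...ggggggggg................
g..RRRRRRR..gggggggggg..............
gggggg.RRRRR..gggggggggg............
gggggggggggggggggggggggg............
gggggggggggggggggggggggggg..........
ggggggggggggggggggggggggggg.........
```

Run:
```python
from h import *
s=camera("scene"); d=camera("side")
a=np.radians(-55.3); u=np.array([np.cos(a),np.sin(a),0]); ax=np.array([.577,-.1433,.124]); 
for th in(1.0,1.1,1.2,1.3,1.4,1.57):
    b=ax+u*.058-u*.06*np.cos(th)+np.array([0,0,.06*np.sin(th)]); print(th,b.round(4),pix(s,b)[0].round(1),pix(d,b)[0].round(1))
```

```text
1.0 [ 0.5916 -0.1643  0.1745] [224.  148.3] [338.3 236.5]
1.1 [ 0.5945 -0.1686  0.1775] [221.6 147.7] [340.6 236.4]
1.2 [ 0.5976 -0.1731  0.1799] [219.1 147.4] [343.  236.4]
1.3 [ 0.6009 -0.1778  0.1818] [216.5 147.3] [345.5 236.8]
1.4 [ 0.6042 -0.1826  0.1831] [213.9 147.4] [348.1 237.4]
1.57 [ 0.61   -0.1909  0.184 ] [209.5 148.1] [352.6 239.1]
```

The ball slipped inward in the grip: the handle is at about 1.28 rad and the fingers are on the collar. I'll open, move in over the ball, re-grip and finish raising it.

Request:
step_arm(moves=[[[0,0,0],[0,0,0],0.5],[[0,0,0],[0,0,0],0.5],[[10,0,1],[0,0,0],0.5],[[20,0,2],[0,0,0],0.5],[[20,0,2],[0,0,0],1],[[20,0,2],[0,0,0],1],[[20,0,2],[0,0,0],1],[[20,0,2],[0,0,0],1]], squeeze=70)

```text
t: 26.88
ee_pos: [0.6001, -0.177, 0.1635]
orientation: [[-0.57, 0.822, 0.001], [0.822, 0.57, -0.0], [-0.0, 0.0, -1.0]]
force: [-3.4, 1.6, 7.3]
width: 0.0228
grip_force: 68.2
```

Ball gripped (22.8 mm). Raise to the stop.

Request:
step_arm(moves=[[[-4,0,-1],[0,0,0],1],[[-9,0,-2],[0,0,0],1],[[-14,0,-2.5],[0,0,0],1],[[-17.5,0,-2.5],[0,0,0],1],[[-18,0,-2.5],[0,0,0],1]])

```text
t: 27.5
ee_pos: [0.6098, -0.1904, 0.1655]
orientation: [[-0.571, 0.821, -0.001], [0.821, 0.571, 0.003], [0.003, 0.001, -1.0]]
force: [-4.8, 9.7, 7.0]
width: 0.0227
grip_force: 68.7
```

```bash
python3 st.py; python3 k.py .61 -.192 .18
```

```text
27.5 [ 0.6098 -0.1904  0.1655] r 0.056829310290649804 phi -55.033677706866484 Fr -10.655238338579682 Ft -1.6347521706190058 Fz 7.006288800619492 0.022705653816705126
27.55 [ 0.6097 -0.1903  0.1655] r 0.05678011016878297 phi -55.0266686185114 Fr -9.910257094168513 Ft -1.9388602281674414 Fz 6.444848405752551 0.02312656934267863
[35 38  2  6  7] [204.4286 149.5714]
[40 32  8 20 84] [355.5357 241.6905]
yellow centroid [ 0.6142 -0.2001  0.1827]
27.7 [ 0.6097 -0.1903  0.1655] [-4.0345  8.8335  5.5926] 0.02257067952732197
```

Request:
step_arm(moves=[[[1,-2,0],[0,0,0],1],[[1.3,-4,0],[0,0,0],1],[[1.6,-6,0],[0,0,0],1],[[2,-8,0],[0,0,0],1],[[2.5,-11,0],[0,0,0],1],[[3,-13,0],[0,0,0],1]])

```text
t: 28.45
ee_pos: [0.6002, -0.1952, 0.1656]
orientation: [[-0.571, 0.821, 0.005], [0.821, 0.571, 0.003], [0.0, 0.006, -1.0]]
force: [9.9, 9.9, -0.2]
width: 0.0229
grip_force: 68.5
```

```bash
sed -i 's/\[.5772,-.1438\]/[.5765,-.1428]/' st.py; python3 st.py
```

```text
28.45 [ 0.6002 -0.1952  0.1656] r 0.05748276848132888 phi -65.60851222862108 Fr -4.936734581819482 Ft -13.080842492370172 Fz -0.15336551985754132 0.022909798232522788
28.5 [ 0.6001 -0.1952  0.1656] r 0.057498437168724104 phi -65.7716678626595 Fr -4.5328862265572765 Ft -13.156329119253133 Fz -1.074951586662267 0.0227229970722452
```

Request:
step_arm(moves=[[[0.3,-1.5,0],[0,0,0],1],[[0.5,-2.7,0],[0,0,0],1],[[0.5,-2.7,0],[0,0,0],1]])

```text
t: 28.92
ee_pos: [0.5978, -0.1963, 0.1656]
orientation: [[-0.571, 0.821, 0.005], [0.821, 0.571, 0.003], [0.0, 0.006, -1.0]]
force: [10.6, 9.1, -0.1]
width: 0.0229
grip_force: 68.6
```

```bash
python3 st.py
```

```text
28.925 [ 0.5978 -0.1963  0.1656] r 0.05759014838202123 phi -68.27970405772966 Fr -4.573563932369501 Ft -13.206479422655303 Fz -0.11444684780030032 0.022901112014325774
28.975 [ 0.5978 -0.1963  0.1656] r 0.0575967887227696 phi -68.27002454908691 Fr -5.003913311616247 Ft -14.224746108760238 Fz 0.5257999538306278 0.022535190914896055
```

Request:
step_arm(moves=[[[0.5,1.5,0],[0,0,0],1],[[0.5,2.6,0],[0,0,0],1],[[0.5,2.6,0],[0,0,0],1]])

```text
t: 29.4
ee_pos: [0.5981, -0.1955, 0.1655]
orientation: [[-0.571, 0.821, 0.001], [0.821, 0.571, 0.001], [0.0, 0.002, -1.0]]
force: [2.4, 4.9, 2.0]
width: 0.0227
grip_force: 68.8
```

```bash
python3 st.py
```

```text
29.4 [ 0.5981 -0.1955  0.1655] r 0.056946158703972904 phi -67.71229697127674 Fr -3.610734544678547 Ft -4.029264317642175 Fz 1.984972135005911 0.022682285032827175
29.45 [ 0.5981 -0.1955  0.1655] r 0.056908343185689644 phi -67.72235930194122 Fr -4.16880762972086 Ft -5.4139302970598635 Fz 2.2916680960674034 0.022659440665645906
```

Request:
step_arm(moves=[[[0.5,1,0],[0,0,0],1],[[0.5,1,0],[0,0,0],0.5],[[0.5,1,0],[0,0,0],0.5],[[0.5,1,0],[0,0,0],0.5],[[0.5,1,-35],[0,0,0],0.5],[[0.5,1,-70],[0,0,6],1],[[0.5,1,-70],[0,0,12.5],1],[[0.5,1,-70],[0,0,12.5],1],[[0.5,1,-70],[0,0,12.5],1]])

```text
t: 30.62
ee_pos: [0.5976, -0.1951, 0.2348]
orientation: [[-0.381, 0.925, -0.001], [0.925, 0.381, 0.0], [0.001, -0.001, -1.0]]
force: [0.5, 0.0, 0.4]
width: 0.0001
grip_force: 0.0
```

```bash
python3 st.py; python3 k.py .598 -.195 .18
python3 - <<'E'
from h import *
s=camera("scene");d=camera("side");a=np.radians(-67.7)
for c in(s,d): print(pix(c,[.577+.058*np.cos(a),-.1433+.058*np.sin(a),.184]))
E
```

```text
30.625 [ 0.5976 -0.1951  0.2348] r 0.05640291231239999 phi -67.99460496500093 Fr 0.15875620786913358 Ft -0.5067873269572801 Fz 0.3702581007968505 0.00011284404573099473
30.675 [ 0.5976 -0.1951  0.2348] r 0.05639758840844198 phi -67.98425984768939 Fr 0.034244599657046876 Ft -0.2663221519145104 Fz -0.7491748003641108 -0.0004351045940465266
[ 34  35  11  15 117] [209.359 147.265]
[ 35  34  13  19 176] [348.0909 244.9375]
yellow centroid [ 0.5991 -0.1974  0.1772]
30.825 [ 0.5978 -0.1951  0.235 ] [ 0.0737 -1.0513  1.0884] -0.00028171443099886926
[[209.1595591  144.82913668]]
[[348.42666494 242.20589373]]
```

Request:
step_arm(moves=[[[-20,0,0],[0,0,0],1],[[-38,0,0],[0,0,0],1],[[-38,0,30],[0,0,0],1],[[-38,0,63],[0,0,0],1],[[-30,0,63],[0,0,0],1],[[-22,0,63],[0,0,0],1],[[-12,0,63],[0,0,0],1],[[-2,0,63],[0,0,0],1],[[8,0,63],[0,0,0],1],[[18,0,63],[0,0,0],1],[[26,0,63],[0,0,0],1],[[34,0,63],[0,0,0],1]])

```text
t: 32.42
ee_pos: [0.5848, -0.1631, 0.1724]
orientation: [[-0.379, 0.926, 0.0], [0.926, 0.379, 0.0], [0.0, 0.0, -1.0]]
force: [-0.0, 0.2, 0.2]
width: -0.0
grip_force: 0.3
```

```bash
python3 k.py .585 -.16 .15
python3 - <<'E'
from h import *
s=camera("scene");d=camera("side");a=np.radians(-67.7);u=np.array([np.cos(a),np.sin(a),0])
for th in(0,.3,.5,.7,.9):
    b=np.array([.577,-.1433,.124])+u*(.058-.06*np.cos(th))+[0,0,.06*np.sin(th)]; print(th,b.round(3),pix(s,b),pix(d,b))
E
```

```text
[ 34  33  14  13 107] [228.9533 153.0187]
[ 32  31  15  17 135] [331.5704 244.2519]
yellow centroid [ 0.5807 -0.1594  0.1532]
32.525 [ 0.5847 -0.1628  0.1725] [-0.0612 -0.3603  0.1254] 0.00023658738063045957
0 [ 0.576 -0.141  0.124] [[238.61067266 161.98273039]] [[326.43066629 250.40511888]]
0.3 [ 0.577 -0.144  0.142] [[236.45283676 156.56787018]] [[327.50129169 244.44333744]]
0.5 [ 0.579 -0.148  0.153] [[233.83171914 153.22544874]] [[329.18601191 241.37274675]]
0.7 [ 0.582 -0.155  0.163] [[230.35536998 150.26879999]] [[331.60824923 239.19117394]]
0.9 [ 0.585 -0.162  0.171] [[226.1505953  147.83531789]] [[334.70069269 238.01583432]]
```

Request:
step_arm(moves=[[[8,0,-4],[0,0,0],1],[[17,0,-2],[0,0,0],1],[[19,0,5],[0,0,0],1],[[21,0,12],[0,0,0],1],[[22,0,19],[0,0,0],1],[[23,0,26],[0,0,0],1],[[23,0,32],[0,0,0],1],[[23,0,35],[0,0,0],1],[[23,0,37],[0,0,0],1],[[23,0,38],[0,0,0],1],[[23,0,38],[0,0,0],1]])

```text
t: 34.0
ee_pos: [0.5768, -0.1421, 0.1357]
orientation: [[-0.379, 0.925, 0.002], [0.925, 0.379, -0.0], [-0.001, 0.002, -1.0]]
force: [-2.2, 3.0, 8.9]
width: -0.0001
grip_force: 5.1
```

Request:
step_arm(moves=[[[0,0,-15],[0,0,0],1],[[0,0,-40],[0,0,0],1],[[24,9,-40],[0,0,0],1],[[47,18,-40],[0,0,0],1],[[47,18,-40],[0,0,0],1],[[47,18,-40],[0,0,0],1]])

```text
t: 34.75
ee_pos: [0.5754, -0.0925, 0.1747]
orientation: [[-0.379, 0.926, 0.0], [0.926, 0.379, -0.001], [-0.001, 0.0, -1.0]]
force: [-0.5, -0.4, -0.1]
width: 0.0
grip_force: 0.0
```

```bash
python3 gap.py | awk 'NR%3==1'; python3 k.py .577 -.143 .13
```

```text
34.75 [ 0.5754 -0.0925  0.1747] cam [ 0.5471 -0.0205  0.3178]
-25 RRRRRRRRRRRRRRRRRRRRRRRRRRRRRRRRRRRRRRRRRRRRR.gggggggggggggwwwwwwwwwwwwwwwwggggg##################################################
-17 RRRRRRRRRRRRRRRRRRRRRRRRRRRRRRRRRRRRRRRRRRRRR.YYYYYYYYYYYYgwwwwwwwwwwwwwwwwgg#####################################################
-10 RRRRRRRRRRRRRRRRRRRRRRRRRRRRRRRRRRRRRRRRRRRRRR.YYYYYYYYYY.gwwwwwwwwwwwwwwwwggg#ggggggggggggggggggggggggggggggggg#g###gg###gggggggg
-2 RRRRRRRRRRRRRRRRRRRRRRRRRRRRRRRRRRRRRRRRRRRRRR.wwwwggggggggwwwwwwwwwwwwwwwwggggggggggggggggggggggggggggggggggggg##gggggg#gggggggg#
+5 RRRRRRRRRRRRRRRRRRRRRRRRRRRRRRRRRRRRRRRRRRRRRR.ggggggggggggwwwwwwwwwwwwwwwwgggggggggggggggggggggggggggggggggggggg###gggggg#gggggg#
+13 RRRRRRRRRRRRRRRRRRRRRRRRRRRRRRRRRRRRRRRRRRRRR.YYYYYYYYYYYYgwwwwwwwwwwwwwwwwgggggggggggggggggggggggggggggggggggggg#####g##ggggggg##
+20 RRRRRRRRRRRRRRRRRRRRRRRRRRRRRRRRRRRRRRRRRRRRRR.gggg.gggggggwwwwwwwwwwwwwwwwggggggg################################################
+28 wwwwwwwwwwwwwwwwwwwwwwwwwwwwwwwwwwwwwwwwwwwwwwwwwwwwwwwwwwwwwwwwwwwwwwwwwwwwwwwwwwwwwwwwwwwwwwwwwwwwwwwwwwwwwwwwwwwwwwwwwwwwwwwwww
[ 31  37  15  10 105] [235.6762 162.1143]
[ 33  38  17  15 136] [326.8015 252.4118]
yellow centroid [ 0.5759 -0.1482  0.1233]
34.9 [ 0.5752 -0.0928  0.1744] [-0.7371  0.5324  0.265 ] -0.00020125856604177587
```

Request:
step_arm(moves=[[[0,0,-50],[0,0,0],1],[[0,0,-100],[0,0,0],1],[[0,0,-100],[0,0,0],1],[[0,0,-100],[0,0,0],1]])

```text
t: 35.4
ee_pos: [0.575, -0.0925, 0.2738]
orientation: [[-0.378, 0.926, -0.001], [0.926, 0.378, 0.0], [0.0, -0.0, -1.0]]
force: [-0.6, -0.2, -0.6]
width: 0.0002
grip_force: 0.0
```

```bash
python3 - <<'E'
from h import *
s=camera("scene"); d=camera("side")
for f,c in(("scene0.png",s),("side0.png",d)):
    a=cv2.imread("pics/"+f); df=cv2.absdiff(a,c["image"]).max(2)
    for nm,p in(("tape",[.53,-.29,.02]),("spanner",[.676,-.075,.005]),("bottle",[.66,.11,.1])):
        x=pix(c,p)[0].astype(int); print(f,nm,(df[x[1]-20:x[1]+20,x[0]-20:x[0]+20]>60).sum())
E
python3 -c "
from rig import *
print(finish_job())"
```

```text
scene0.png tape 139
scene0.png spanner 444
scene0.png bottle 21
side0.png tape 0
side0.png spanner 499
side0.png bottle 70
the job is handed in; nothing more can be done
None
```

The job is handed in at about 35 s: the dumbbell is clamped against the tail stop, with the sprung face pressed in about 3.6–4 mm of its 8 mm. The handle is folded flat and the arm is clear. My first fold let the crank back off, so I unfolded, re-tightened and folded again. I never touched the bottle, tape or spanner, but my last before/after image check on the spanner was inconclusive (its pixels changed, possibly from shadow).

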